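# Hook the pressing weight out of its pipe and stand it on the glued facade panel

## Task

The model facade has just been glued and needs pressing flat. Take the hook from its stand, use it (not the fingers) to fish the disc weight with the wire loop out of its deep pipe, and lower it on the hook so that it stands flat in the middle of the brick-paper panel. Then free the hook and hang it back upright in its stand.

Things in the scene. Friction and masses are not known exactly. Their poses are not given: they have to be found in the camera images.
- hook: Hook (mm), 140 g, upright in its stand. Origin: centre of the underside of a guard disc, dia 56 x 8; z up. Above it a wooden grip 34 (x) by 14 (y), z 8 to 69: pinch across y. Below it a 5 thick steel J in the x-z plane: shank down at x=+13, bend lowest under the centre (z=-90; load hangs at z=-85, x=0), blunt tip at x=-13 with its top at z=-70. Throat 21 wide between shank and tip, open upward.
- stand: Fixed wooden hook stand (mm). Origin: base middle, on the bench. Two cheeks 115 high, 100 long (x), 12 thick, with a slot between them 26 wide (y), open at top and ends, floor at z=8. The hook's J hangs in the slot, in line with x, either way round; its guard lies on the cheeks' tops (z=115), near mid. In and out straight up and down. At the start its shank is on the far side from the robot.
- weight: Dark steel disc (mm) dia 80 x 12 with wire loop, 0.35-0.5 kg, loose. Origin: centre of underside, z up. Loop: upright arch of 5 wire over the centre in its y-z plane, 39 wide inside, crown underside z=55, top z=60. Starts on the floor of a fixed grey pipe (bore 102, outside 110, floor 6 and mouth 105 above bench), within 5 of its axis. A like pipe holds a weight with a knob, no loop.
- panel: Facade panel (mm): 5 thick board, dull-pink brick-paper face with white window blanks, 170 (x) by 140 (y), lying flat on the cutting mat, fixed. Origin: middle of its underside, at bench height; its top is 5 higher.
There are look-alikes about, which are no part of the job. What is shaped like the weight but blue is not meant. There is more than one size of the panel; the one meant has the size given above.

How it is judged:
By the outcome, as a careful person would: the job done as asked, in the order asked, and still so for the second after the job is handed in, with the robot touching nothing.
It also fails if it takes over 72 s, if anything falls off the work surface, if the arm or the gripper's body presses on something with over 40 N, if the wrist force passes 120 N, or if a joint passes its speed limit or range.

## Robot

A 6-joint arm with a two-finger parallel gripper is mounted at the origin on the work surface. World frame = base frame: x ahead of the robot, y to its left, z up, the work surface at z = 0. Lengths are in m, angles in rad, forces in N, time in s.
With the tool pointing down it reaches from about 0.425 to 0.95 m from the base axis. Payload 3.5 kg.
Tool frame: the origin (TCP) lies at the very end of the fingers, on their centre line; the grasp point (between the pads) lies ctrl.grip_point_offset behind it (ctrl.grip_point_offset is the distance from the TCP to the grasp point, in m); z points along the fingers, y is the direction in which the jaws open and shut (so a half turn about z gives the same grasp; the last joint's range is limited). The gripper opens to 85 mm and grips with 20 to 120 N. Pads are 22 mm wide; open, the fingers measure 114 mm over their backs; the gripper's body (76 mm by 85 mm) begins 54 mm behind the grasp point. The pads swing forward as they close: fully open they stand 13 mm farther back than shut.
Start: joints at [-1.273, 0.286, 1.577, -0, 1.279, -0.15], TCP at [0.292, -0.608, 0.231] pointing down, gripper open.
Joint ranges: [-2.77, 2.77], [-0.9, 2.22], [0.21, 2.48], [-1.53, 4.67], [0.24, 2.81], [-2.84, 2.84]. Speed limits (rad/s): [2.79, 2.79, 3.14, 3.14, 3.14, 3.14].

## Interface

Orientations are given as a unit quaternion [x, y, z, w].
In Python, from plant import telemetry, imaging, ticket, finder, ctrl gives the robot as it stands. The module is installed in compiled form; this text tells all that it offers.
- The arm moves only by the shell command python3 -m crank 'ROWS' [FORCE]. ROWS is JSON, a list of rows, each a list of 7 numbers: the shift along the tool's x, y, z scaled (see below), then the turn, a rotation vector about the tool's x, y, z scaled (see below), then the opening, from 0 (shut) to 1 (fully open). A call has 1 to 12 rows; each row is the pose to reach, as a shift and turn from the pose commanded when the call began, along the tool's axes at that moment; what a row does not reach only later rows make up. The controller multiplies each number of a shift by 0.15 m and each number of a turn by 90 degrees. A row lasts 1/10 s, in which the tool goes at most 50 mm and 8.59 degrees, less where a joint would pass 70% of its speed; a pose out of reach is approached as far as the arm can. A call with a number of a shift or a turn outside -1 to 1 is refused whole. A call with a gripper value outside its range is refused whole. The fingers move at their own pace and stop on an object; FORCE is the grip in N (left out, the last holds). Time passes only in rows, so rows that repeat a pose let the fingers close. It gives the time, the measured TCP pose, the force and the opening at its end, in the units of the state.
- telemetry.get_state(): the state, without advancing time (a new reading comes with each control period).
- imaging.read_camera(name): name is "scene" or "top" or "wrist"; returns a dict with "pixels" (420x560x3 uint8, red, green, blue), "vfov" (degrees; the focal length in pixels is half the picture's height over the tangent of half this angle, whatever the lens; pixels are square), "cx", "cy" (the principal point, pixels), "rvec" (rotation vector, rad) and "tvec" (3), from world to camera coordinates, as OpenCV has them. Camera axes: x right, y down, z forward; pixel columns grow to the right and rows downward; lengths in m; the calibration is good to about 2 mm. A picture is of the moment at which its call begins. There is no depth.
- ticket.sign_off(): hands the job in, once; it reports no verdict.
Trained networks look in a picture, given as the dict that the camera call returned (one of the last four; its "shot" number tells which), for a name from the list of things; names that differ only in an ending like _2 or _b are one class to them, and where a whole thing is asked for, a point or a joint stands for the part that bears it (a point fixed in the world has none). Each returns a list of dicts, best first, with "confidence" (0 to 1); they miss things now and then, are a little off and sometimes report something else, mostly with a low value. They report only what shows in the picture. A call takes as long as a camera call. They do not tell look-alikes from the thing itself.
- finder.masks_of(label, picture): "pixels" (420x560 bool, what is visible of it) and "extent" ([left, top, right, bottom] in pixels, round what is visible of it).
- finder.pinpoint(label, picture): "location" ([row, column] in pixels: a listed point, or the origin of a listed thing).
The state is a dict: "time": time; "qpos": joint angles; "dq": joint speeds; "joint_efforts": joint torques, N m; "eef_pos": TCP position; "tcp_rot": TCP orientation; "contact_force": force on the tool from outside, world axes, zero at the start; "wrist_torque": the same for the moment, N m; "opening": opening from 0.0 (shut) to 1.0 (fully open).
Only numpy, scipy, OpenCV 4.12 (cv2) and the standard library are available. Lean on these libraries where they do the work, as an engineer would, in place of code of your own. Each camera call takes 0.05 s, during which the arm holds its last target.

## Working session

There is one attempt and no reset: what is moved stays moved. The work goes in short steps, Python scripts to look and compute and a shell command to move; the robot and the scene stay as the last step left them, time stands still between calls to the robot, and variables do not carry over. Pictures are saved under pics/ and viewed, and the job is handed in when it is done.

```bash
mkdir -p pics; cat > h.py <<'E'
import numpy as np, cv2
from scipy.spatial.transform import Rotation as R
from plant import telemetry, imaging, ticket, finder, ctrl
def shot(cam,name=None):
    p=imaging.read_camera(cam)
    if name: cv2.imwrite(f'pics/{name}.png',cv2.cvtColor(p['pixels'],cv2.COLOR_RGB2BGR))
    return p
def K(p):
    h=p['pixels'].shape[0]; f=h/2/np.tan(np.radians(p['vfov'])/2)
    return f
def ray(p,row,col):
    f=K(p); Rm=R.from_rotvec(p['rvec']).as_matrix(); t=np.array(p['tvec'])
    c=-Rm.T@t; d=Rm.T@np.array([(col-p['cx'])/f,(row-p['cy'])/f,1.]); return c,d
def atz(p,row,col,z):
    c,d=ray(p,row,col); return c+d*(z-c[2])/d[2]
def proj(p,X):
    Rm=R.from_rotvec(p['rvec']).as_matrix(); q=Rm@np.array(X)+np.array(p['tvec']); f=K(p)
    return np.array([q[1]/q[2]*f+p['cy'],q[0]/q[2]*f+p['cx']])
E
python3 - <<'E'
from h import *
np.set_printoptions(precision=4,suppress=True)
print(telemetry.get_state(),ctrl.grip_point_offset)
for c in ['scene','top','wrist']:
    p=shot(c,c+'0'); print(c,ray(p,210,280),p['vfov'],p['cx'],p['cy'])
    for l in ['hook','stand','weight','panel']:
        for m in finder.pinpoint(l,p): print(l,m)
        for m in finder.masks_of(l,p): print(l,'mask',m['extent'],m['confidence'],m['pixels'].sum())
E
```

```text
{'time': 0.0, 'qpos': array([-1.273 ,  0.2872,  1.5782, -0.    ,  1.2786, -0.15  ]), 'dq': array([-0.0007,  0.0008, -0.001 ,  0.0002,  0.0024,  0.0006]), 'joint_efforts': array([  0.0001, -40.5978, -29.2628,  -0.0001,   0.0059,  -0.    ]), 'eef_pos': array([ 0.2921, -0.6078,  0.2299]), 'tcp_rot': array([ 0.975 ,  0.222 , -0.0001, -0.0012]), 'contact_force': array([ 0.7303, -0.8429,  0.272 ]), 'wrist_torque': array([-0.0557, -0.1054, -0.0261]), 'opening': 1.0001895842423643} 0.0187
scene (array([ 1.3332, -0.0837,  0.8859]), array([-0.7529,  0.0727, -0.6542])) 43.13125254866378 284.6175838404996 213.77435324581592
hook {'location': [199.5, 405.2], 'confidence': 0.68}
hook mask [397.0, 171.7, 420.9, 213.0] 0.95 584
hook mask [94.6, 235.2, 183.7, 297.3] 0.6 3557
stand {'location': [238.7, 402.4], 'confidence': 0.83}
stand mask [374.2, 192.0, 430.5, 262.4] 0.89 2286
weight {'location': [219.3, 321.6], 'confidence': 0.55}
weight mask [310.9, 203.6, 338.6, 205.6] 0.47 110
panel {'location': [199.5, 157.3], 'confidence': 0.75}
panel {'location': [266.9, 141.2], 'confidence': 0.63}
panel mask
[... 322 characters left out ...]

stand {'location': [195.9, 180.7], 'confidence': 0.6}
stand mask [156.8, 169.5, 199.7, 220.5] 0.84 1191
weight {'location': [233.0, 244.6], 'confidence': 0.96}
weight {'location': [183.3, 250.5], 'confidence': 0.79}
weight mask [228.1, 218.1, 258.5, 250.9] 0.79 759
weight mask [237.8, 167.2, 270.4, 198.9] 0.7 671
weight mask [158.1, 183.6, 177.2, 207.8] 0.62 424
panel {'location': [188.4, 411.7], 'confidence': 0.74}
panel mask [375.5, 151.7, 443.4, 224.7] 0.75 3360
panel mask [378.8, 240.5, 433.0, 296.8] 0.75 1847
wrist (array([ 0.3662, -0.5734,  0.3738]), array([-0.2883, -0.1596, -0.9444])) 60.26255076682405 273.39504337325934 205.31897074354168
panel mask [0.0, 3.0, 58.7, 122.4] 0.67 3448
```

View pics/scene0.png

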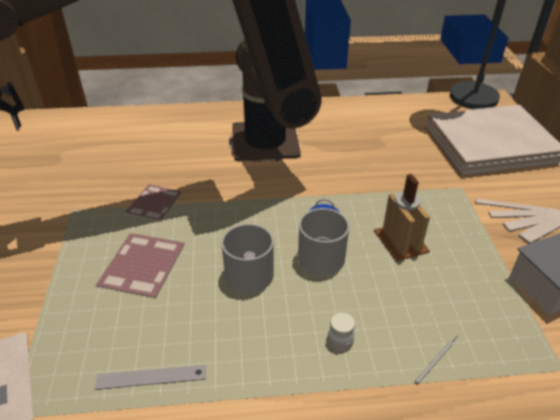

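View pics/top0.png

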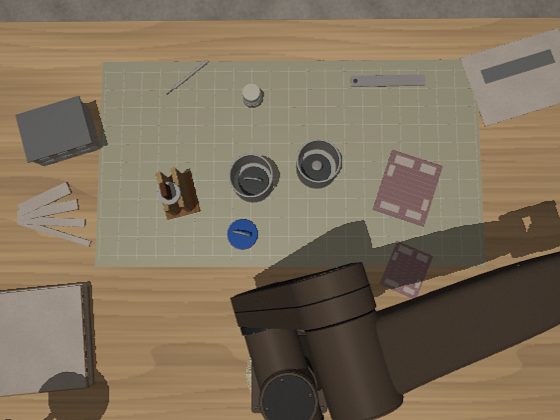

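```bash
python3 - <<'E'
import cv2
a=cv2.imread('pics/top0.png')
cv2.imwrite('pics/top0c.png',cv2.resize(a[140:300,140:300],None,fx=3.7,fy=3.7,interpolation=cv2.INTER_CUBIC))
cv2.imwrite('pics/top0d.png',cv2.resize(a[130:310,330:490],None,fx=3.3,fy=3.3,interpolation=cv2.INTER_CUBIC))
E
```

```text
(no output)
```

View crops.

View pics/top0c.png

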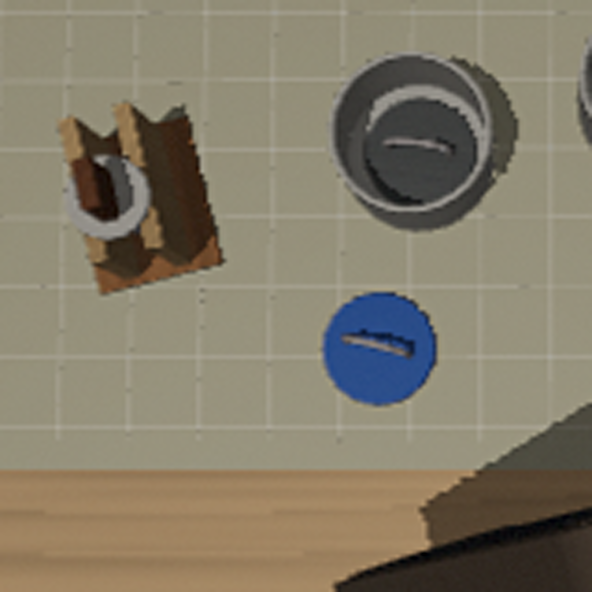

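View pics/top0d.png

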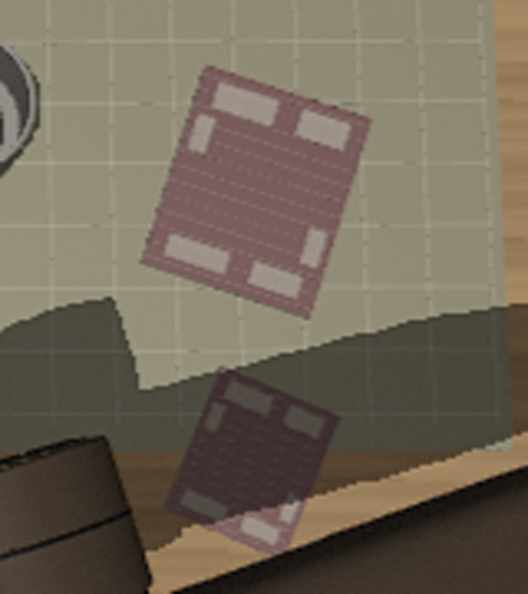

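```bash
python3 - <<'E'
from h import *
np.set_printoptions(precision=4,suppress=True)
p=shot('top')
s=3.7
def C(x,y,z): return atz(p,140+(y+.5)/s-.5,140+(x+.5)/s-.5,z)
def D(x,y,z): return atz(p,130+(y+.5)/3.3-.5,330+(x+.5)/3.3-.5,z)
q=[D(*a,0.005) for a in [(207,66),(371,120),(308,318),(142,263)]]
for a in q: print(a)
print('len',[np.linalg.norm(q[i]-q[i-1]) for i in range(4)],'c',np.mean(q,0),[np.degrees(np.arctan2(*(q[i]-q[i-1])[[1,0]])) for i in range(4)])
print('rim',C(412,133,.105)); 
print('disc',C(420,150,.018))
print('loop ends',C(383,142,.058),C(455,152,.058))
print('guard',C(109,197,.123),'grip top',C(88,175,.184))
for a in [(68,119),(124,102),(94,253),(154,247)]: print('cheekend',C(*a,.115))
for a in [(102,295),(223,262),(185,108)]: print('base',C(*a,.004))
# wrist cam pose in tool
st=telemetry.get_state(); w=shot('wrist'); c,d=ray(w,210,280)
Rt=R.from_quat(st['tcp_rot']); print('cam in tool',Rt.inv().apply(c-st['eef_pos']),Rt.inv().apply(d)); print(Rt.as_matrix())
print((Rt.inv()*R.from_rotvec(w['rvec']).inv()).as_matrix())
E
```

```text
[ 0.5771 -0.2765  0.005 ]
[ 0.5324 -0.4066  0.005 ]
[ 0.3732 -0.3514  0.005 ]
[ 0.4173 -0.2211  0.005 ]
len [np.float64(0.16910215020249966), np.float64(0.1375268211192228), np.float64(0.16847703217959706), np.float64(0.13759851557367628)] c [ 0.475  -0.3139  0.005 ] [np.float64(-19.131499555820067), np.float64(-108.97058491528762), np.float64(160.89180273425373), np.float64(71.28963866778896)]
rim [0.4909 0.0924 0.105 ]
disc [0.4938 0.0931 0.018 ]
loop ends [0.4929 0.116  0.058 ] [0.4857 0.0661 0.058 ]
guard [0.4457 0.2906 0.123 ] grip top [0.451  0.2904 0.184 ]
cheekend [0.4993 0.3211 0.115 ]
cheekend [0.5107 0.2839 0.115 ]
cheekend [0.4095 0.3015 0.115 ]
cheekend [0.4134 0.2618 0.115 ]
base [0.392 0.321 0.004]
base [0.4155 0.2347 0.004 ]
base [0.5274 0.2641 0.004 ]
cam in tool [ 0.0818  0.0004 -0.1425] [-0.329   0.019   0.9444]
[[ 0.9014  0.433   0.    ]
 [ 0.433  -0.9014  0.    ]
 [ 0.     -0.     -1.    ]]
[[ 0.0003 -0.9485 -0.3167]
 [ 1.      0.0001  0.0008]
 [-0.0007 -0.3167  0.9485]]
```

```bash
python3 -m crank '[[0.25,-0.25,-0.12,0,0,0,1],[0.5,-0.5,-0.24,0,0,0,1],[0.75,-0.75,-0.36,0,0,0,1],[1,-1,-0.47,0,0,0,1],[1,-1,-0.47,0,0,0,1]]'
python3 -m crank '[[1,-1,0,0,0,0,1],[1,-1,0,0,0,0,1],[1,-1,0,0,0,0,1],[1,-1,0,0,0,0,1],[1,-1,0,0,0,0,1]]'
python3 -m crank '[[1,-1,0,0,0,0,1],[1,-1,0,0,0,0,1],[1,-1,0,0,0,0,1],[1,-1,0,0,0,0,1],[1,-1,0,0,0,0,1]]'
python3 -m crank '[[0.2,-0.9,0,0,0,0.147,1],[0.2,-0.9,0,0,0,0.147,1],[0.2,-0.9,0,0,0,0.147,1],[0.2,-0.9,0,0,0,0.147,1],[0.2,-0.9,0,0,0,0.147,1]]'
```

```text
time: 1.95
eef_pos: [0.3638, -0.4056, 0.304]
tcp_rot: [0.975, 0.223, 0.001, 0.001]
contact_force: [0.2, -0.6, 0.5]
opening: 1.002
time: 2.45
eef_pos: [0.4336, -0.2043, 0.3023]
tcp_rot: [0.975, 0.224, 0.001, -0.0]
contact_force: [-0.5, -0.7, 0.3]
opening: 0.995
time: 2.95
eef_pos: [0.5038, -0.0046, 0.302]
tcp_rot: [0.975, 0.224, 0.0, -0.0]
contact_force: [0.6, -0.9, 0.7]
opening: 1.006
time: 3.45
eef_pos: [0.4717, 0.1266, 0.3019]
tcp_rot: [0.994, 0.109, 0.0, 0.001]
contact_force: [-0.1, -0.4, -0.1]
opening: 1.002
```

```bash
python3 - <<'E'
from h import *
np.set_printoptions(precision=4,suppress=True)
print(telemetry.get_state())
for c in ['top','wrist']:
    p=shot(c,c+'1')
    for l in ['hook','stand','weight']:
        for m in finder.pinpoint(l,p): print(c,l,m)
    a=p['pixels'][:,:,::-1]
    if c=='wrist': cv2.imwrite('pics/w1.png',cv2.resize(a,None,fx=1.42,fy=1.42))
    else: cv2.imwrite('pics/t1.png',cv2.resize(a[140:300,140:300],None,fx=3.7,fy=3.7,interpolation=cv2.INTER_CUBIC))
E
```

```text
{'time': 3.45, 'qpos': array([ 0.0546, -0.1846,  1.9386, -0.001 ,  1.3873,  1.4073]), 'dq': array([-0.0387,  0.006 , -0.001 , -0.0013,  0.0011,  0.    ]), 'joint_efforts': array([  1.0041, -23.0906, -30.1308,   0.0545,   0.0168,   0.0135]), 'eef_pos': array([0.4717, 0.1266, 0.3019]), 'tcp_rot': array([0.994 , 0.109 , 0.0001, 0.0005]), 'contact_force': array([-0.1039, -0.4474, -0.1095]), 'wrist_torque': array([-0.0026, -0.0295,  0.0213]), 'opening': 1.0015888957188026}
top hook {'location': [191.3, 167.5], 'confidence': 0.66}
top stand {'location': [195.3, 182.0], 'confidence': 0.72}
top weight {'location': [181.3, 252.4], 'confidence': 0.59}
top weight {'location': [233.7, 241.4], 'confidence': 0.58}
top weight {'location': [193.6, 167.8], 'confidence': 0.26}
wrist hook {'location': [160.0, 90.5], 'confidence': 0.56}
wrist stand {'location': [134.2, 134.3], 'confidence': 0.88}
wrist weight {'location': [244.1, 255.3], 'confidence': 0.98}
wrist weight {'location': [145.4, 304.3], 'confidence': 0.89}
```

View pics/w1.png

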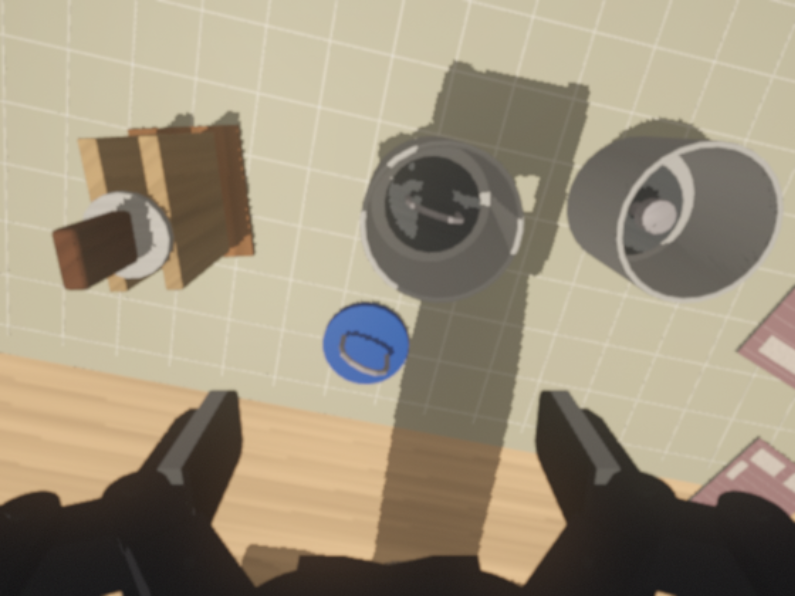

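```bash
python3 - <<'E'
from h import *
np.set_printoptions(precision=4,suppress=True)
p=shot('wrist')
def C(x,y,z): return atz(p,(y+.5)/1.42-.5,(x+.5)/1.42-.5,z)
g=[C(*a,.184) for a in [(53,235),(76,227),(85,285),(62,290)]]
for a in g: print(a)
print('griptop',np.mean(g,0),[np.linalg.norm(g[i]-g[i-1]) for i in range(4)],np.degrees(np.arctan2(*(g[0]-g[3])[[1,0]])),np.degrees(np.arctan2(*(g[1]-g[2])[[1,0]])))
print('cheek far',C(89,139,.115),C(149,137,.115),'near',C(117,290,.115),C(175,288,.115))
a,b=C(408,203,.061),C(463,220,.061); print('loop',a,b,np.linalg.norm(a-b),np.degrees(np.arctan2(*(a-b)[[1,0]])),(a+b)/2)
print('rim left/right',C(361,222,.105),C(522,222,.105))
E
```

```text
[0.4604 0.2995 0.184 ]
[0.4671 0.2881 0.184 ]
[0.4364 0.2826 0.184 ]
[0.4309 0.2945 0.184 ]
griptop [0.4487 0.2912 0.184 ] [np.float64(0.029841466462122934), np.float64(0.013301370062012104), np.float64(0.03120371442020716), np.float64(0.013078328949277677)] 9.731963754307392 10.110029762941592
cheek far [0.502  0.3201 0.115 ] [0.5111 0.2842 0.115 ] near [0.4068 0.2984 0.115 ] [0.4166 0.2603 0.115 ]
loop [0.4981 0.116  0.061 ] [0.4946 0.0728 0.061 ] 0.043399469645369344 85.28156768714643 [0.4964 0.0944 0.061 ]
rim left/right [0.4853 0.1469 0.105 ] [0.5083 0.0421 0.105 ]
```

```bash
python3 - <<'E'
import cv2
a=cv2.imread('pics/wrist1.png')
cv2.imwrite('pics/w1b.png',cv2.resize(a[80:215,250:380],None,fx=4.4,fy=4.4,interpolation=cv2.INTER_CUBIC))
E
```

```text
(no output)
```

View pics/w1b.png

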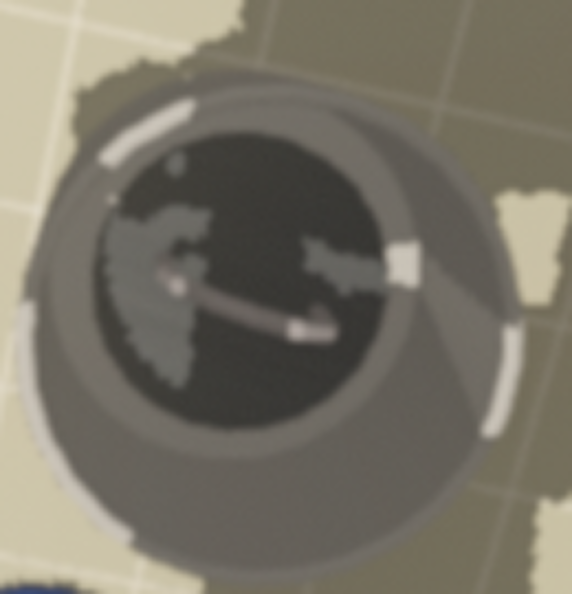

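```bash
python3 -m crank '[[0.09,-0.4,0,0,0,0,1],[0.09,-0.7,0,0,0,0,1],[0.09,-0.8,0,0,0,0,1],[0.09,-0.8,0,0,0,0,1]]'
python3 - <<'E'
from h import *
np.set_printoptions(precision=4,suppress=True)
p=shot('wrist','wrist2')
a=p['pixels'][:,:,::-1]
cv2.imwrite('pics/w2.png',cv2.resize(a,None,fx=1.42,fy=1.42))
for l in ['hook','stand','weight']:
    for m in finder.pinpoint(l,p): print(l,m)
E
```

```text
time: 4.3
eef_pos: [0.4584, 0.2489, 0.3017]
tcp_rot: [0.994, 0.11, -0.0, -0.0]
contact_force: [-0.2, -0.1, 0.0]
opening: 1.001
hook {'location': [175.1, 227.2], 'confidence': 0.98}
hook {'location': [156.1, 406.0], 'confidence': 0.24}
hook {'location': [146.0, 235.9], 'confidence': 0.22}
stand {'location': [145.9, 239.6], 'confidence': 0.68}
weight {'location': [252.1, 349.1], 'confidence': 0.71}
weight {'location': [155.8, 405.6], 'confidence': 0.56}
```

View pics/w2.png

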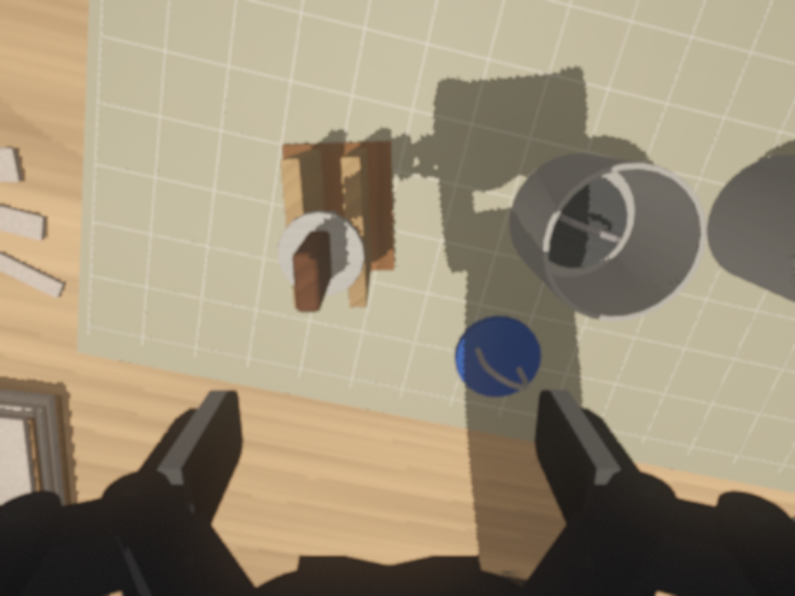

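```bash
python3 - <<'E'
from h import *
np.set_printoptions(precision=4,suppress=True)
p=shot('wrist')
def C(x,y,z): return atz(p,(y+.5)/1.42-.5,(x+.5)/1.42-.5,z)
g=[C(*a,.184) for a in [(297,252),(322,252),(320,310),(294,308)]]
print('griptop',np.mean(g,0),[np.linalg.norm(g[i]-g[i-1]) for i in range(4)],np.degrees(np.arctan2(*(g[0]-g[3])[[1,0]])),np.degrees(np.arctan2(*(g[1]-g[2])[[1,0]])))
print('guard',C(278,254,.123),C(364,254,.123),C(321,212,.123),C(321,254,.123))
print('pin',atz(p,175.1,227.2,.115))
a,b=C(292,159,.115),C(355,157,.115); c,d=C(296,308,.115)*0,C(358,306,.115)
print('cheek',a,b,d, np.degrees(np.arctan2(*(b-d)[[1,0]])))
print('loop',C(560,215,.061),C(618,240,.061))
E
```

```text
griptop [0.4513 0.2871 0.184 ] [np.float64(0.031234280144146354), np.float64(0.01300915310525237), np.float64(0.03229535449395549), np.float64(0.014025935766853079)] 6.195806752347714 8.125784480555952
guard [0.4445 0.3147 0.123 ] [0.4563 0.2607 0.123 ] [0.4771 0.2924 0.123 ] [0.4504 0.2877 0.123 ]
pin [0.4519 0.2877 0.115 ]
cheek [0.5042 0.3165 0.115 ] [0.5138 0.2785 0.115 ] [0.4176 0.2573 0.115 ] 12.39499595822944
loop [0.5012 0.1227 0.061 ] [0.4924 0.0735 0.061 ]
```

```bash
python3 -m crank '[[0.006,-0.264,0,0,0,0,1],[0.006,-0.264,0.3,0,0,0,1],[0.006,-0.264,0.3,0,0,0,1],[0.006,-0.264,0.3,0,0,0,1]]'
python3 - <<'E'
from h import *
np.set_printoptions(precision=4,suppress=True)
p=shot('wrist','wrist3')
a=p['pixels'][:,:,::-1]
cv2.imwrite('pics/w3.png',cv2.resize(a,None,fx=1.42,fy=1.42))
for l in ['hook','stand']:
    for m in finder.pinpoint(l,p): print(l,m,atz(p,*m['location'],.115))
E
```

```text
time: 4.95
eef_pos: [0.4511, 0.2846, 0.2561]
tcp_rot: [0.994, 0.108, -0.001, 0.001]
contact_force: [0.2, -0.3, 0.4]
opening: 0.997
hook {'location': [190.6, 263.9], 'confidence': 0.96} [0.449  0.2914 0.115 ]
stand {'location': [153.0, 266.4], 'confidence': 0.57} [0.4796 0.2958 0.115 ]
```

View pics/w3.png

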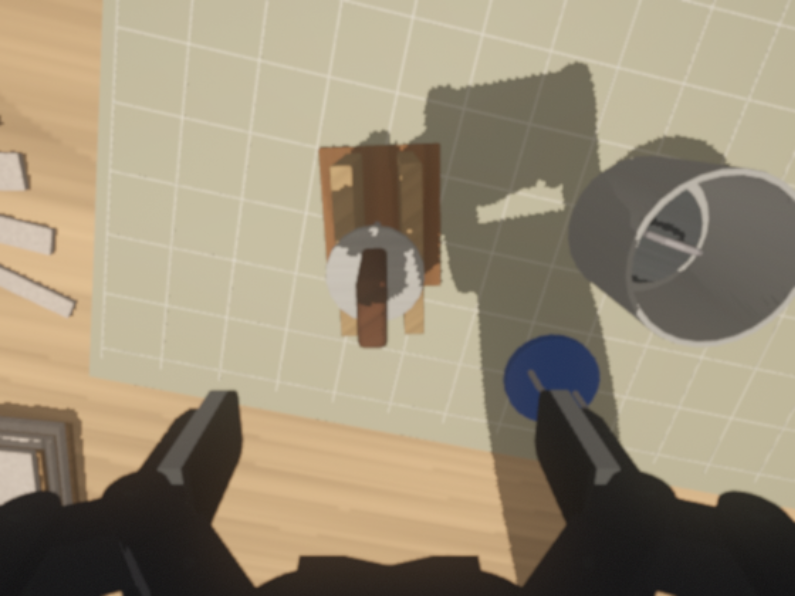

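```bash
python3 - <<'E'
from h import *
np.set_printoptions(precision=4,suppress=True)
p=shot('wrist'); s=telemetry.get_state(); print(s['eef_pos'])
def C(x,y,z): return atz(p,(y+.5)/1.42-.5,(x+.5)/1.42-.5,z)
g=[C(*a,.184) for a in [(359,292),(388,292),(386,347),(358,345)]]
print('griptop',np.mean(g,0),[np.linalg.norm(g[i]-g[i-1]) for i in range(4)])
print('guard',(C(327,273,.123)+C(426,273,.123))/2,C(376,224,.123))
for y in (0,): print(proj(p,s['eef_pos'])*1.42, proj(p,R.from_quat(s['tcp_rot']).apply([0,0,.1])+s['eef_pos'])*1.42)
E
```

```text
[0.4527 0.2855 0.2592]
griptop [0.4476 0.2911 0.184 ] [np.float64(0.02583454437721675), np.float64(0.012958087884296095), np.float64(0.026844766876532408), np.float64(0.01298981398126215)]
guard [0.4519 0.2916 0.123 ] [0.4791 0.2976 0.123 ]
[395.3989 386.4972] [293.3325 386.9458]
```

```bash
python3 -m crank '[[0,-0.03,0.2,0,0,0,1],[0,-0.03,0.4,0,0,0,1],[0,-0.03,0.6,0,0,0,1],[0,-0.03,0.75,0,0,0,1],[0,-0.03,0.84,0,0,0,1],[0,-0.03,0.84,0,0,0,1]]' 60
python3 -m crank '[[0,0,0,0,0,0,0],[0,0,0,0,0,0,0],[0,0,0,0,0,0,0],[0,0,0,0,0,0,0],[0,0,0,0,0,0,0],[0,0,0,0,0,0,0]]' 60
python3 - <<'E'
from h import *
p=shot('wrist','wrist4')
a=p['pixels'][:,:,::-1]
cv2.imwrite('pics/w4.png',cv2.resize(a,None,fx=1.42,fy=1.42))
print(telemetry.get_state())
E
```

```text
time: 5.75
eef_pos: [0.4499, 0.2896, 0.1297]
tcp_rot: [0.994, 0.108, -0.001, 0.0]
contact_force: [-1.0, -0.1, 1.0]
opening: 1.001
time: 6.35
eef_pos: [0.4509, 0.2903, 0.1316]
tcp_rot: [0.994, 0.108, 0.001, -0.0]
contact_force: [0.9, -0.8, 1.8]
opening: 0.158
{'time': 6.4, 'qpos': array([3.82756924e-01, 8.75640236e-02, 1.99990701e+00, 4.67172917e-05,
       1.05274110e+00, 1.73660631e+00]), 'dq': array([-0.00067419,  0.00087369, -0.00062257,  0.00035334,  0.00365974,
        0.00132607]), 'joint_efforts': array([-1.15317518e-01, -2.84078085e+01, -2.49656332e+01, -2.93040869e-02,
       -1.50752178e-02,  9.06341083e-04]), 'eef_pos': array([0.45087979, 0.29031179, 0.13158175]), 'tcp_rot': array([ 9.94123533e-01,  1.08249361e-01,  6.58959828e-04, -2.06504887e-04]), 'contact_force': array([-0.36962357,  0.60095232,  2.02554171]), 'wrist_torque': array([-0.02486125, -0.01505844,  0.00741402]), 'opening': 0.15665822246921363}
```

View pics/w4.png

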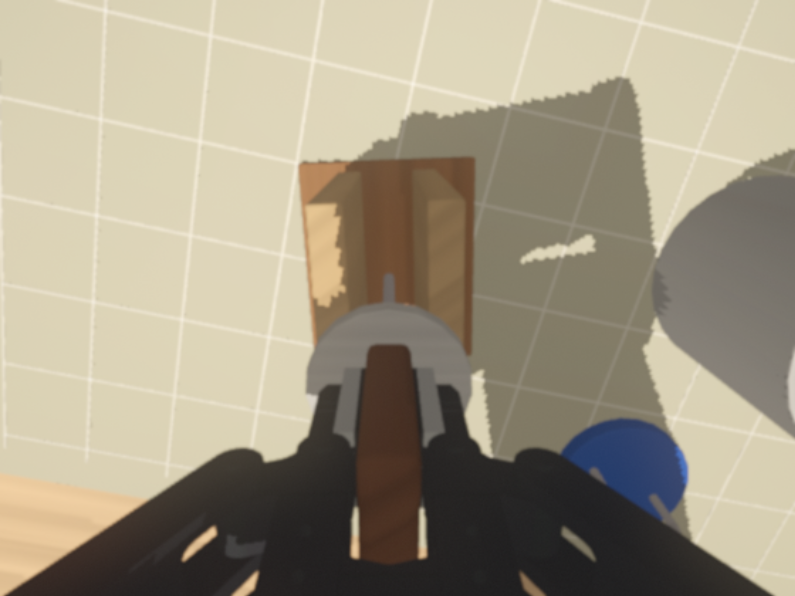

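```bash
python3 -m crank '[[0,0,-0.1,0,0,0,0],[0,0,-0.3,0,0,0,0],[0,0,-0.5,0,0,0,0],[0,0,-0.7,0,0,0,0],[0,0,-0.9,0,0,0,0],[0,0,-1,0,0,0,0],[0,0,-1,0,0,0,0]]' 80
python3 -m crank '[[0.03,0.15,0,0,0,0.05,0],[0.08,0.4,0,0,0,0.1,0],[0.12,0.6,0,0,0,0.15,0],[0.12,0.69,0,0,0,0.204,0],[0.12,0.69,0,0,0,0.204,0],[0.12,0.69,0,0,0,0.204,0]]'
python3 - <<'E'
from h import *
p=shot('wrist','wrist5')
a=p['pixels'][:,:,::-1]
cv2.imwrite('pics/w5.png',cv2.resize(a,None,fx=1.42,fy=1.42))
p=shot('scene','scene5')
p=shot('top','top5')
print(telemetry.get_state())
E
```

```text
time: 7.1
eef_pos: [0.4514, 0.2905, 0.2838]
tcp_rot: [0.994, 0.108, 0.003, -0.001]
contact_force: [-0.4, -0.1, -0.6]
opening: 0.153
time: 7.7
eef_pos: [0.4895, 0.1929, 0.2791]
tcp_rot: [0.999, -0.051, -0.002, 0.0]
contact_force: [-1.1, 0.5, -1.6]
opening: 0.151
{'time': 7.85, 'qpos': array([ 1.83733826e-01, -7.93034920e-02,  1.88345882e+00,  2.96503676e-04,
        1.33854911e+00,  1.85582914e+00]), 'dq': array([ 0.00177056, -0.00372158, -0.00742622,  0.00032661, -0.000928  ,
        0.00370957]), 'joint_efforts': array([-2.29627294e-01, -2.72334051e+01, -3.04697514e+01, -6.20401319e-03,
        5.87592411e-03, -3.27112240e-03]), 'eef_pos': array([0.48969984, 0.19370129, 0.28017745]), 'tcp_rot': array([ 9.98715692e-01, -5.06619920e-02, -5.74194895e-04, -1.12060578e-05]), 'contact_force': array([ 1.45687876, -0.52487247, -1.45889688]), 'wrist_torque': array([ 0.04932492, -0.03042366, -0.03960685]), 'opening': 0.15508660099167437}
```

View pics/w5.png

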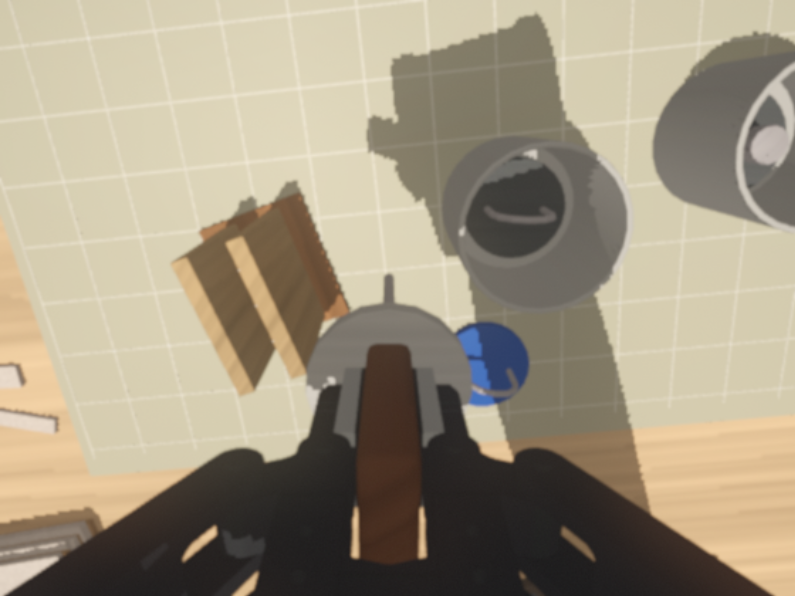

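View pics/scene5.png

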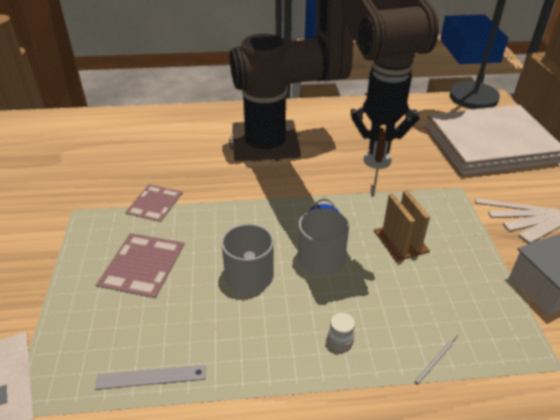

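View pics/top5.png

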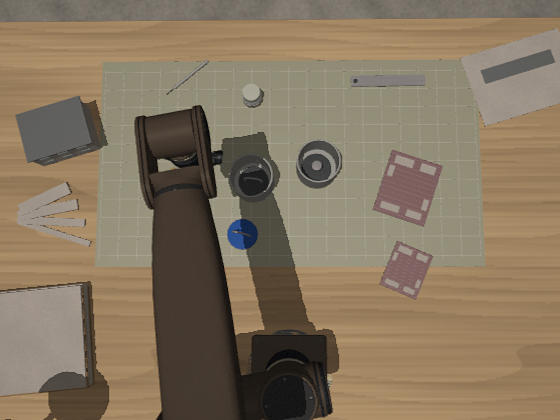

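```bash
python3 - <<'E'
import cv2
a=cv2.imread('pics/wrist5.png')
cv2.imwrite('pics/w5b.png',cv2.resize(a[90:225,305:455],None,fx=5,fy=4.4,interpolation=cv2.INTER_CUBIC))
a=cv2.imread('pics/top5.png')
cv2.imwrite('pics/t5b.png',cv2.resize(a[150:210,222:282],None,fx=9,fy=9,interpolation=cv2.INTER_CUBIC))
E
```

```text
(no output)
```

View pics/w5b.png

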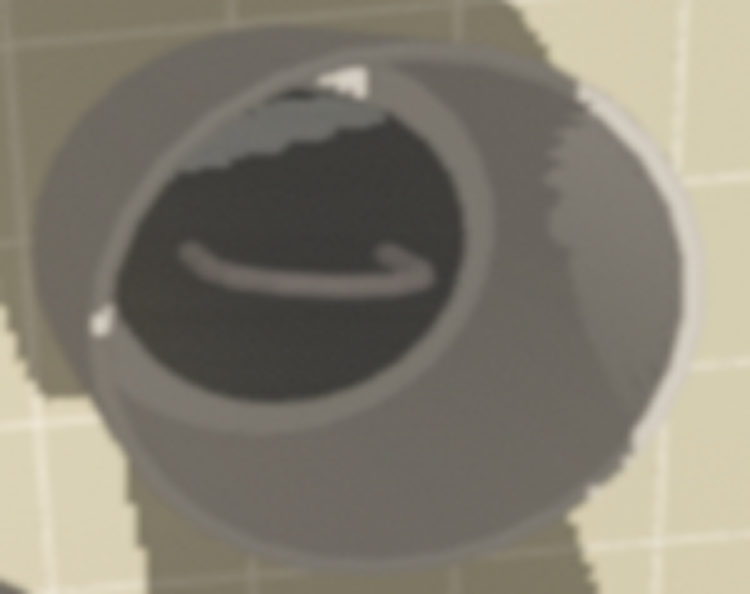

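View pics/t5b.png

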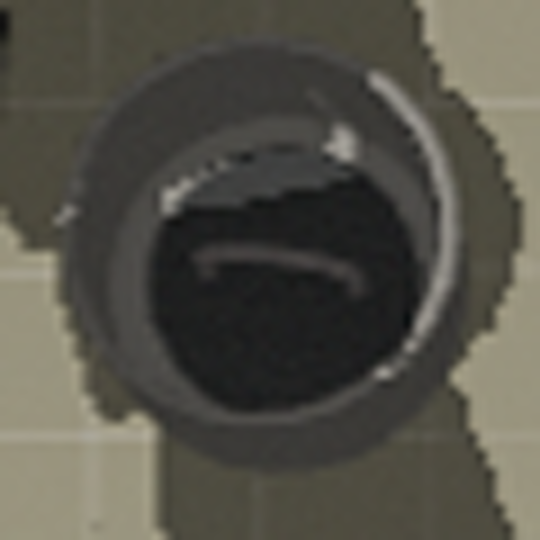

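```bash
python3 - <<'E'
from h import *
np.set_printoptions(precision=4,suppress=True)
t=shot('top');w=shot('wrist')
W=lambda x,y,z: atz(w,90+(y+.5)/4.4-.5,305+(x+.5)/5-.5,z)
T=lambda x,y,z: atz(t,150+(y+.5)/9-.5,222+(x+.5)/9-.5,z)
print('mouth',W(398,308,.105),T(265,253,.105))
for n,F,a,b in [('w',W,(205,270),(430,283)),('t',T,(205,252),(357,278))]:
    p,q=F(*a,.063),F(*b,.063); print(n,p,q,(p+q)/2,np.linalg.norm(p-q),np.degrees(np.arctan2(*(p-q)[[1,0]])))
for l in ['weight']:
  for P in (t,w):
    for m in finder.pinpoint(l,P): print(m,atz(P,*m['location'],.006))
print('disc',T(285,283,.018),W(285,245,.018))
E
```

```text
mouth [0.4983 0.0934 0.105 ] [0.4857 0.0924 0.105 ]
w [0.5013 0.1196 0.063 ] [0.4938 0.0749 0.063 ] [0.4976 0.0972 0.063 ] 0.045362203318717126 80.4394425687777
t [0.4932 0.1125 0.063 ] [0.4856 0.0694 0.063 ] [0.4894 0.0909 0.063 ] 0.04380864528177516 80.01658095072537
{'location': [184.3, 250.2], 'confidence': 0.93} [0.4848 0.1017 0.006 ]
{'location': [233.7, 243.4], 'confidence': 0.73} [0.3536 0.1187 0.006 ]
{'location': [259.1, 337.9], 'confidence': 0.89} [0.3523 0.1242 0.006 ]
{'location': [147.2, 358.8], 'confidence': 0.57} [0.4931 0.0939 0.006 ]
disc [0.4916 0.0929 0.018 ] [0.4971 0.0933 0.018 ]
```

```bash
python3 - <<'E'
from h import *
np.set_printoptions(precision=4,suppress=True)
w=shot('wrist');s=telemetry.get_state(); Rt=R.from_quat(s['tcp_rot']); print(s['eef_pos'])
def C(x,y,z): return Rt.inv().apply(atz(w,(y+.5)/1.42-.5,(x+.5)/1.42-.5,z)-s['eef_pos'])
for dz in (.008,.012,.016): print(C(388,304,s['eef_pos'][2]-dz),C(306,385,s['eef_pos'][2]-dz),C(471,385,s['eef_pos'][2]-dz))
print('griptop edge',C(388,345,s['eef_pos'][2]+.053))
print('shank far bottom',C(388,275,s['eef_pos'][2]-.09))
psi=np.radians(-9); tx=np.array([np.cos(psi),np.sin(psi)])
L=np.array([.4965,.096]); tgt=L+tx*.024
d=np.r_[tgt,.280]-s['eef_pos']; print(tgt, Rt.inv().apply(d)/.15, R.from_matrix(Rt.as_matrix()).as_euler('zyx',degrees=True))
E
```

```text
[0.4901 0.1934 0.2809]
[ 0.0277 -0.      0.008 ] [-0.0006 -0.0269  0.008 ] [-0.0006  0.0273  0.008 ]
[ 0.0262 -0.      0.012 ] [-0.0028 -0.0277  0.012 ] [-0.0028  0.028   0.012 ]
[ 0.0248 -0.      0.016 ] [-0.005  -0.0284  0.016 ] [-0.005   0.0287  0.016 ]
griptop edge [ 0.0414 -0.     -0.053 ]
shank far bottom [0.0127 0.     0.09  ]
[0.5202 0.0922] [0.2686 0.6501 0.0059] [   5.8693    0.0057 -179.9963]
```

```bash
python3 -m crank '[[0.07,0.15,0,0,0,0.01,0],[0.15,0.4,0,0,0,0.02,0],[0.22,0.55,0,0,0,0.035,0],[0.27,0.65,0,0,0,0.035,0],[0.27,0.65,0,0,0,0.035,0],[0.27,0.65,0,0,0,0.035,0]]'
python3 - <<'E'
from h import *
p=shot('wrist','wrist6')
a=p['pixels'][:,:,::-1]
cv2.imwrite('pics/w6.png',cv2.resize(a,None,fx=1.42,fy=1.42))
p=shot('scene','scene6')
print(telemetry.get_state()['eef_pos'])
a=p['pixels'][:,:,::-1]
cv2.imwrite('pics/s6.png',cv2.resize(a[100:300,220:460],None,fx=3,fy=3,interpolation=cv2.INTER_CUBIC))
E
```

```text
time: 8.7
eef_pos: [0.5204, 0.0919, 0.2808]
tcp_rot: [0.997, -0.079, -0.0, -0.0]
contact_force: [0.1, 0.3, -1.2]
opening: 0.155
[0.52021411 0.09250215 0.28081677]
```

View pics/w6.png

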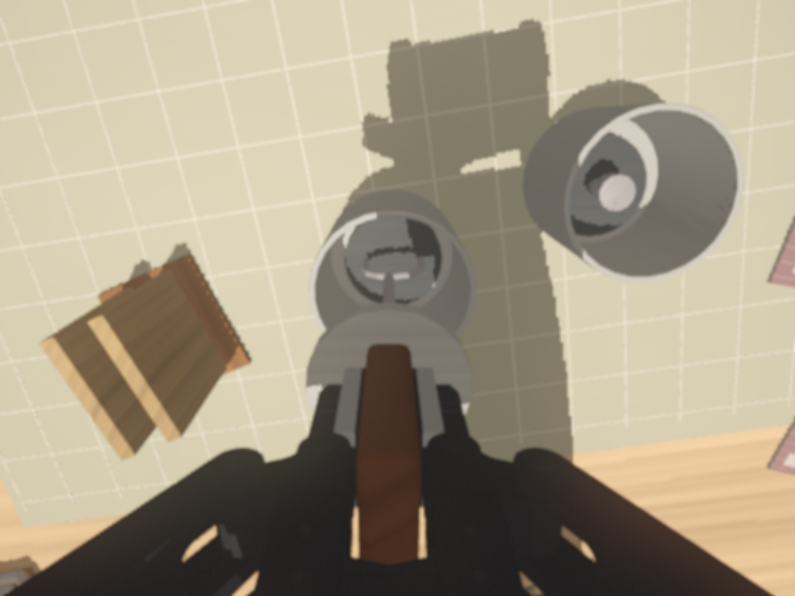

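View pics/s6.png

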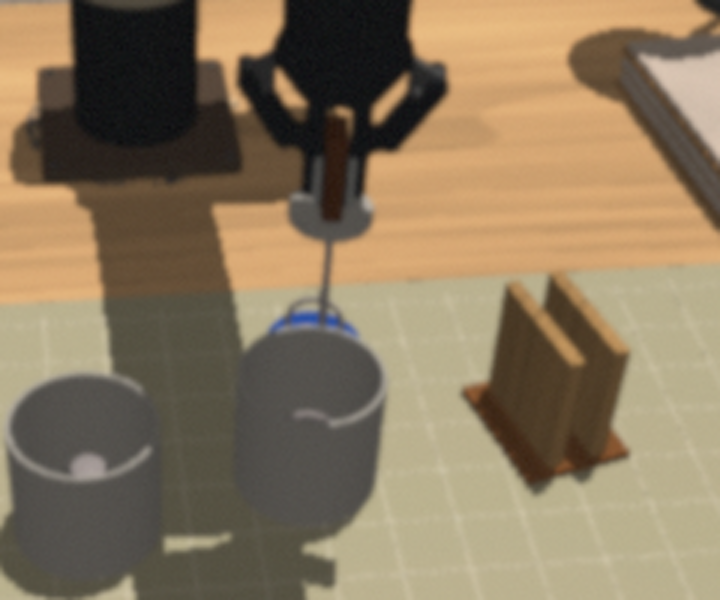

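```bash
python3 - <<'E'
from h import *
np.set_printoptions(precision=4,suppress=True)
a=cv2.imread('pics/wrist6.png')
cv2.imwrite('pics/w6b.png',cv2.resize(a[130:250,205:350],None,fx=5,fy=5,interpolation=cv2.INTER_CUBIC))
E
```

```text
(no output)
```

View pics/w6b.png

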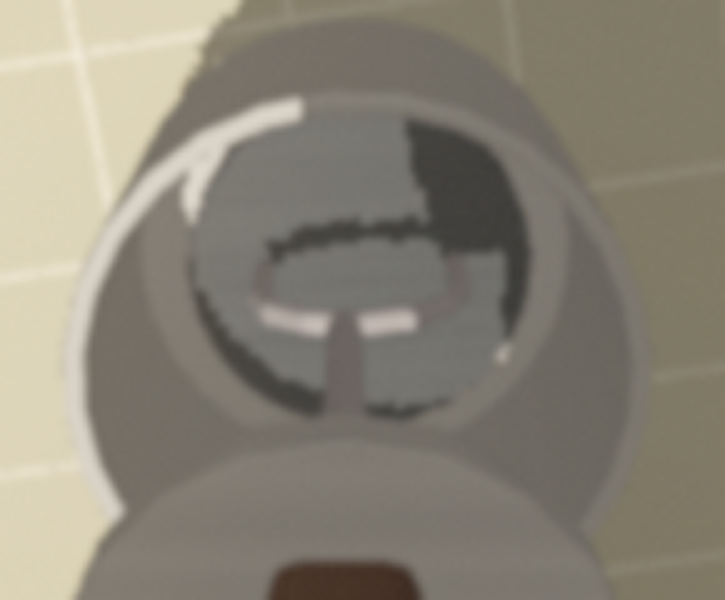

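```bash
python3 - <<'E'
from h import *
np.set_printoptions(precision=4,suppress=True)
w=shot('wrist');s=telemetry.get_state(); Rt=R.from_quat(s['tcp_rot']); print(s['eef_pos'])
def C(x,y,z): return Rt.inv().apply(atz(w,130+(y+.5)/5-.5,205+(x+.5)/5-.5,z)-s['eef_pos'])
print('crown',C(357,322,.065),C(357,322,.062)); print('feet',C(262,268,.018),C(458,262,.018))
print('mouth',C(358,95,.105),C(68,350,.105),C(648,350,.105))
print('disc edges',C(190,260,.018),C(528,260,.018))
E
```

```text
[0.5202 0.0926 0.2808]
crown [-0.0252  0.0032  0.2158] [-0.0261  0.0032  0.2188]
feet [-0.0262 -0.0184  0.2628] [-0.0248  0.0269  0.2628]
mouth [0.0285 0.0029 0.1758] [-0.0186 -0.0504  0.1759] [-0.0186  0.0566  0.1758]
disc edges [-0.0243 -0.035   0.2629] [-0.0243  0.0431  0.2628]
```

```bash
python3 -m crank '[[0,0.023,0.05,0,0,0,0],[0,0.023,0.2,0,0,0,0],[0,0.023,0.35,0,0,0,0],[0,0.023,0.5,0,0,0,0],[0,0.023,0.6,0,0,0,0],[0,0.023,0.7,0,0,0,0],[0,0.023,0.8,0,0,0,0],[0,0.023,0.9,0,0,0,0],[0,0.023,0.97,0,0,0,0],[0,0.023,0.97,0,0,0,0],[0,0.023,0.97,0,0,0,0]]'
python3 - <<'E'
from h import *
p=shot('wrist','wrist7')
a=p['pixels'][:,:,::-1]
cv2.imwrite('pics/w7.png',cv2.resize(a,None,fx=1.42,fy=1.42))
p=shot('scene','scene7')
print(telemetry.get_state()['eef_pos'])
a=p['pixels'][:,:,::-1]
cv2.imwrite('pics/s7.png',cv2.resize(a[150:300,240:420],None,fx=4,fy=4,interpolation=cv2.INTER_CUBIC))
E
```

```text
time: 9.95
eef_pos: [0.5201, 0.0883, 0.1354]
tcp_rot: [0.997, -0.079, 0.0, -0.0]
contact_force: [-0.3, 0.3, -1.6]
opening: 0.152
[0.5207086  0.08828814 0.13631023]
```

View pics/w7.png

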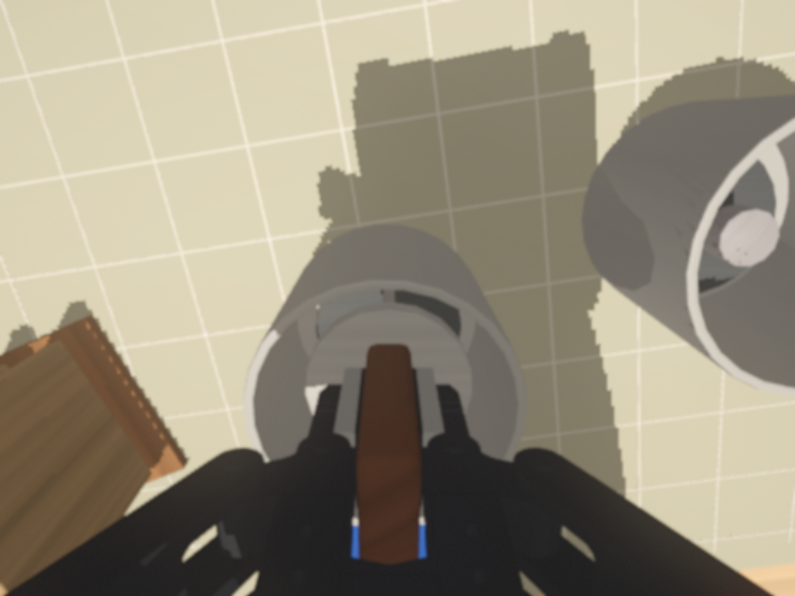

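View pics/s7.png

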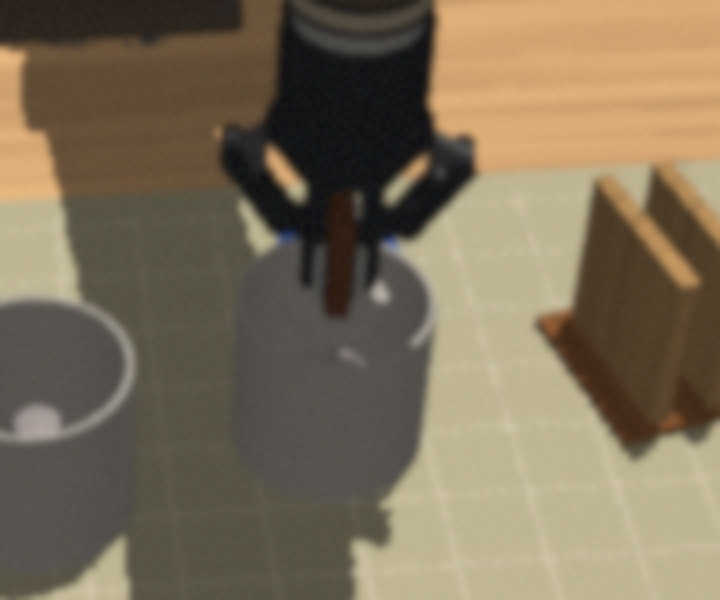

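```bash
python3 -m crank '[[-0.04,0,0,0,0,0,0],[-0.08,0,0,0,0,0,0],[-0.12,0,0,0,0,0,0],[-0.16,0,0,0,0,0,0],[-0.17,0,0,0,0,0,0],[-0.17,0,0,0,0,0,0]]'
python3 -m crank '[[0,0,-0.04,0,0,0,0],[0,0,-0.08,0,0,0,0],[0,0,-0.12,0,0,0,0],[0,0,-0.16,0,0,0,0],[0,0,-0.2,0,0,0,0],[0,0,-0.25,0,0,0,0],[0,0,-0.3,0,0,0,0],[0,0,-0.3,0,0,0,0]]' 90
```

```text
time: 10.65
eef_pos: [0.4944, 0.0924, 0.1354]
tcp_rot: [0.997, -0.079, 0.0, 0.0]
contact_force: [0.0, 0.9, -1.8]
opening: 0.152
time: 11.45
eef_pos: [0.4952, 0.0924, 0.1813]
tcp_rot: [0.997, -0.079, 0.001, -0.0]
contact_force: [0.8, -0.1, -6.0]
opening: 0.15
```

```bash
python3 -m crank '[[0,0,-0.03,0,0,0,0],[0,0,-0.1,0,0,0,0],[0,0,-0.18,0,0,0,0],[0,0,-0.26,0,0,0,0],[0,0,-0.34,0,0,0,0],[0,0,-0.42,0,0,0,0],[0,0,-0.52,0,0,0,0],[0,0,-0.62,0,0,0,0],[0,0,-0.72,0,0,0,0],[0,0,-0.8,0,0,0,0],[0,0,-0.85,0,0,0,0],[0,0,-0.85,0,0,0,0]]'
python3 - <<'E'
from h import *
p=shot('wrist','wrist8')
a=p['pixels'][:,:,::-1]
cv2.imwrite('pics/w8.png',cv2.resize(a,None,fx=1.42,fy=1.42))
p=shot('scene','scene8')
print(telemetry.get_state())
a=p['pixels'][:,:,::-1]
cv2.imwrite('pics/s8.png',cv2.resize(a[100:300,220:460],None,fx=3,fy=3,interpolation=cv2.INTER_CUBIC))
E
```

```text
time: 12.65
eef_pos: [0.4954, 0.0923, 0.3095]
tcp_rot: [0.997, -0.079, 0.001, -0.0]
contact_force: [0.3, 0.1, -5.2]
opening: 0.152
{'time': 12.75, 'qpos': array([-1.73515288e-02, -1.51291021e-01,  1.89992613e+00, -2.07453943e-05,
        1.39377807e+00,  1.71197293e+00]), 'dq': array([ 3.90960649e-04,  8.82422584e-03,  1.73518464e-02, -5.75536986e-05,
        2.39005722e-03,  5.38684164e-04]), 'joint_efforts': array([ 7.86263379e-03, -2.77941066e+01, -3.43120694e+01,  1.29876706e-03,
       -1.27035749e-02,  1.17214463e-04]), 'eef_pos': array([0.49453182, 0.09232836, 0.30738785]), 'tcp_rot': array([ 9.96860309e-01, -7.91792612e-02, -4.08847573e-04,  3.55746368e-05]), 'contact_force': array([-0.18358689, -0.31549477, -7.68041058]), 'wrist_torque': array([ 0.0393403 ,  0.06165341, -0.01149715]), 'opening': 0.1502213917260009}
```

View pics/w8.png

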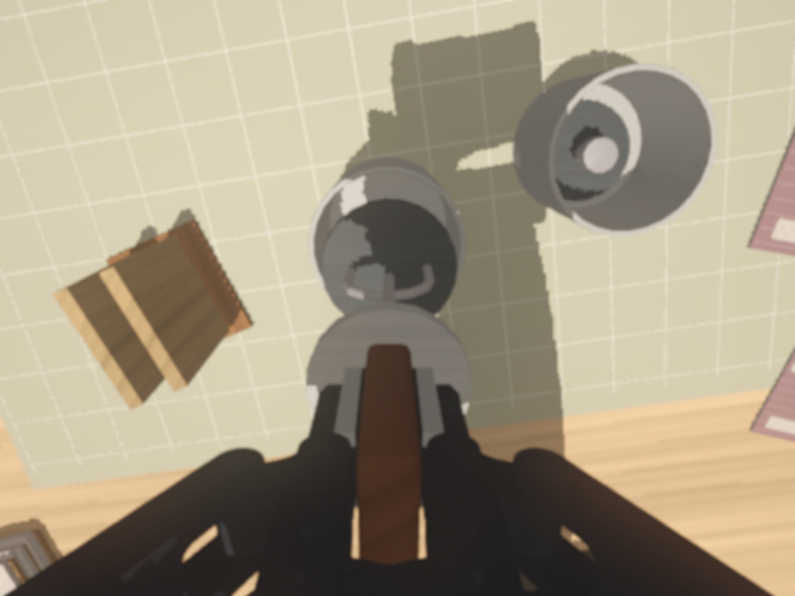

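View pics/s8.png

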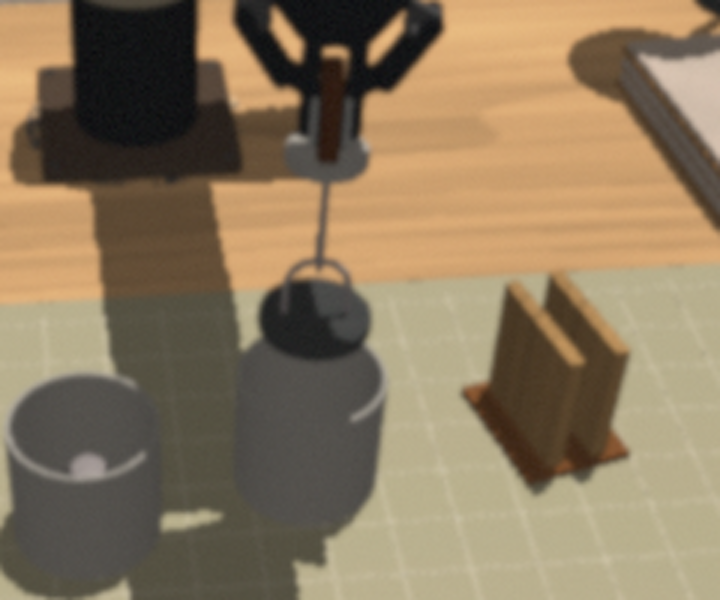

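```bash
python3 -m crank '[[0,0.02,0,0,0,0,0],[0,0.06,0,0,0,0,0],[0.01,0.12,0,0,0,0,0],[0.02,0.2,0,0,0,0,0],[0.03,0.3,0,0,0,0,0],[0.04,0.4,0,0,0,0,0],[0.05,0.5,0,0,0,0,0],[0.06,0.6,0,0,0,0,0],[0.07,0.7,0,0,0,0,0],[0.08,0.8,0,0,0,0,0],[0.09,0.9,0,0,0,0,0],[0.1,1,0,0,0,0,0]]'
python3 -m crank '[[0.01,0.1,0,0,0,0,0],[0.02,0.2,0,0,0,0,0],[0.03,0.3,0,0,0,0,0],[0.04,0.4,0,0,0,0,0],[0.05,0.5,0,0,0,0,0],[0.06,0.6,0,0,0,0,0],[0.07,0.7,0,0,0,0,0],[0.08,0.8,0,0,0,0,0],[0.09,0.9,0,0,0,0,0],[0.1,1,0,0,0,0,0]]'
python3 -m crank '[[0.01,0.1,0,0,0,0,0],[0.02,0.2,0,0,0,0,0],[0.03,0.28,0,0,0,0,0],[0.04,0.36,0,0,0,0,0],[0.05,0.42,0,0,0,0,0],[0.05,0.46,0,0,0,0,0],[0.05,0.49,0,0,0,0,0],[0.05,0.5,0,0,0,0,0],[0.05,0.5,0,0,0,0,0]]'
python3 - <<'E'
from h import *
np.set_printoptions(precision=4,suppress=True)
p=shot('wrist','wrist9')
a=p['pixels'][:,:,::-1]
cv2.imwrite('pics/w9.png',cv2.resize(a,None,fx=1.42,fy=1.42))
for m in finder.pinpoint('panel',p): print(m,atz(p,*m['location'],0.0))
p=shot('top','top9')
for m in finder.pinpoint('panel',p): print(m,atz(p,*m['location'],0.0))
p=shot('scene','scene9')
for m in finder.pinpoint('panel',p): print(m,atz(p,*m['location'],0.0))
print(telemetry.get_state()['eef_pos'])
E
```

```text
time: 13.95
eef_pos: [0.4855, -0.0598, 0.3078]
tcp_rot: [0.997, -0.08, -0.0, 0.0]
contact_force: [0.0, -0.1, -6.1]
opening: 0.151
time: 14.95
eef_pos: [0.4769, -0.2099, 0.3078]
tcp_rot: [0.997, -0.079, 0.0, -0.0]
contact_force: [1.0, -0.1, -6.4]
opening: 0.148
time: 15.85
eef_pos: [0.4726, -0.2838, 0.3078]
tcp_rot: [0.997, -0.079, -0.0, -0.0]
contact_force: [0.1, 0.5, -5.5]
opening: 0.156
{'location': [142.8, 297.6], 'confidence': 0.67} [ 0.4811 -0.316   0.    ]
{'location': [269.8, 404.9], 'confidence': 0.69} [ 0.2595 -0.3023  0.    ]
{'location': [201.7, 154.1], 'confidence': 0.87} [ 0.2521 -0.3065  0.    ]
{'location': [265.7, 139.2], 'confidence': 0.8} [ 0.4775 -0.3211  0.    ]
[ 0.4726 -0.2836  0.3079]
```

View pics/w9.png

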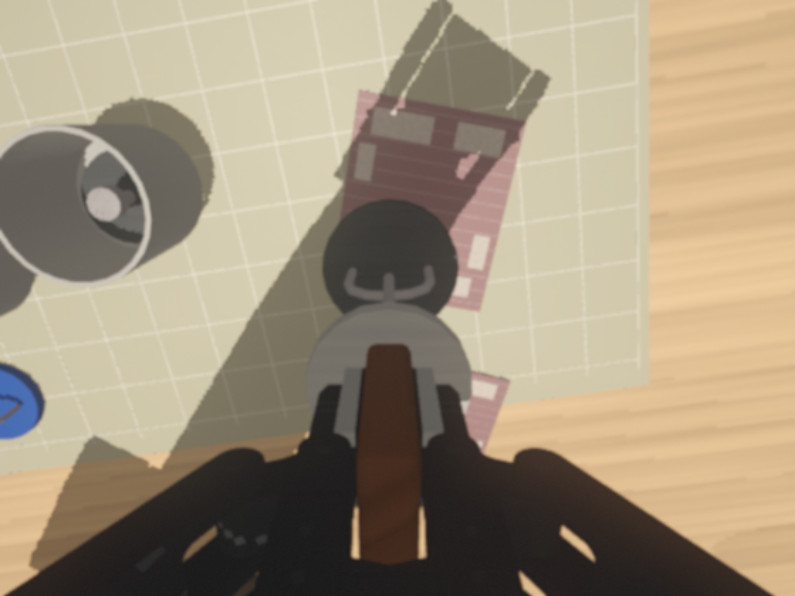

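View pics/scene9.png

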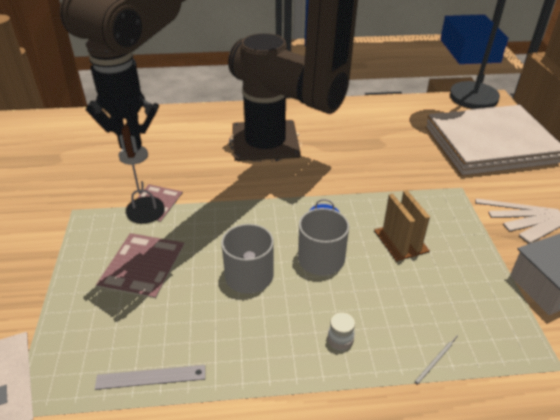

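```bash
python3 - <<'E'
import cv2
a=cv2.imread('pics/wrist9.png')
cv2.imwrite('pics/w9b.png',cv2.resize(a[55:230,235:385],None,fx=3.4,fy=3.4,interpolation=cv2.INTER_CUBIC))
a=cv2.imread('pics/scene0.png')
cv2.imwrite('pics/s0b.png',cv2.resize(a[225:305,85:195],None,fx=7,fy=7,interpolation=cv2.INTER_CUBIC))
E
```

```text
(no output)
```

View pics/w9b.png

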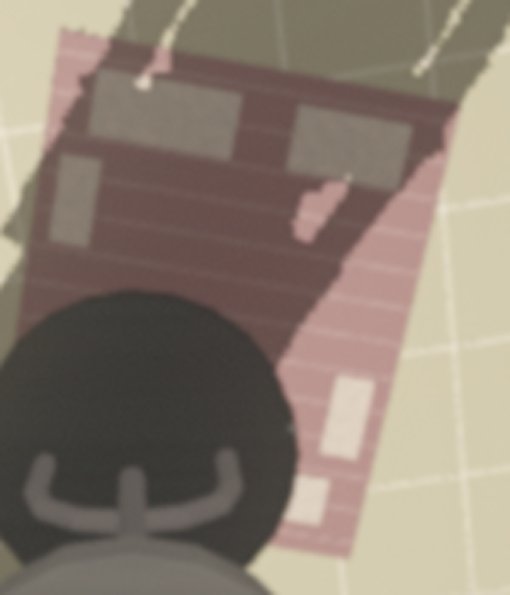

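View pics/s0b.png

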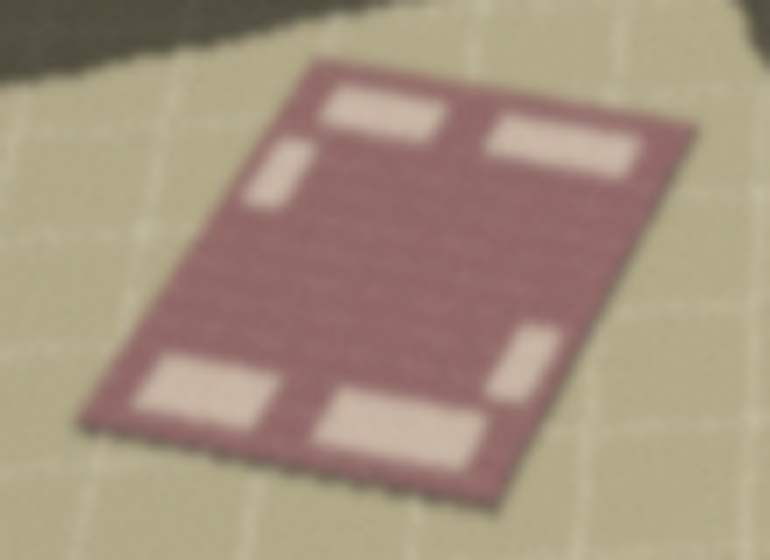

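```bash
python3 - <<'E'
from h import *
np.set_printoptions(precision=4,suppress=True)
w=shot('wrist');sc=shot('scene');s=telemetry.get_state(); Rt=R.from_quat(s['tcp_rot']); print(s['eef_pos'],s['time'])
W=lambda x,y,z: atz(w,55+(y+.5)/3.4-.5,235+(x+.5)/3.4-.5,z)
S=lambda x,y,z: atz(sc,225+(y+.5)/7-.5,85+(x+.5)/7-.5,z)
a,b,c=[W(*q,.005) for q in [(60,28),(459,104),(350,558)]]
print(a,b,c,'len',np.linalg.norm(a-b),np.linalg.norm(b-c),'c',(a+c)/2, np.degrees(np.arctan2(*(b-c)[[1,0]])))
q=[S(*v,.005) for v in [(315,58),(697,128),(497,512-10),(78,428)]]
print('scene',[np.linalg.norm(q[i]-q[i-1]) for i in range(4)],np.mean(q,0))
# weight centre now, tool
disc=[W(x,y,s['eef_pos'][2]-.016-.140+.012) for x,y in [(-18,440),(297,440),(140,290)]]
for d in disc: print('disc',Rt.inv().apply(d-s['eef_pos']))
t=(a+c)/2; t[2]=s['eef_pos'][2]; print('shift',Rt.inv().apply(t-s['eef_pos']), Rt.inv().apply(t-s['eef_pos'])/.15)
E
```

```text
[ 0.4726 -0.2837  0.3079] 16.25
[ 0.5807 -0.2768  0.005 ] [ 0.5352 -0.408   0.005 ] [ 0.3752 -0.354   0.005 ] len 0.13883346808798966 0.16888836317676256 c [ 0.478  -0.3154  0.005 ] -18.627268491139276
scene [np.float64(0.17128693996791944), np.float64(0.13980334824256738), np.float64(0.167056087957619), np.float64(0.1377991182234523)] [ 0.4744 -0.3148  0.005 ]
disc [ 0.0048 -0.0358  0.144 ]
disc [0.0048 0.04   0.144 ]
disc [0.0407 0.0021 0.144 ]
shift [0.0103 0.0305 0.    ] [0.0686 0.2031 0.    ]
```

```bash
python3 -m crank '[[0.01,0.03,0,0,0,0,0],[0.03,0.08,0,0,0,0,0],[0.04,0.13,0.05,0,0,0,0],[0.05,0.17,0.12,0,0,0,0],[0.054,0.192,0.22,0,0,0,0],[0.054,0.192,0.34,0,0,0,0],[0.054,0.192,0.46,0,0,0,0],[0.054,0.192,0.58,0,0,0,0],[0.054,0.192,0.7,0,0,0,0],[0.054,0.192,0.8,0,0,0,0],[0.054,0.192,0.86,0,0,0,0],[0.054,0.192,0.88,0,0,0,0]]'
python3 -m crank '[[0,0,0,0,0,0,0],[0,0,0,0,0,0,0],[0,0,0,0,0,0,0],[0,0,0,0,0,0,0]]'
cat > look.py <<'E'
import sys
from h import *
n=sys.argv[1]
for c in ('wrist','scene','top'):
    p=shot(c,c+n); a=p['pixels'][:,:,::-1]
    if c=='wrist': cv2.imwrite(f'pics/w{n}.png',cv2.resize(a,None,fx=1.42,fy=1.42))
    if c=='scene': cv2.imwrite(f'pics/s{n}.png',cv2.resize(a[100:310,60:270],None,fx=2.85,fy=2.85,interpolation=cv2.INTER_CUBIC))
    if c=='top': cv2.imwrite(f'pics/t{n}.png',cv2.resize(a[120:300,330:490],None,fx=3.3,fy=3.3,interpolation=cv2.INTER_CUBIC))
s=telemetry.get_state(); print(s['time'],s['eef_pos'],s['contact_force'],s['tcp_rot'])
E
python3 look.py 10
```

```text
time: 17.45
eef_pos: [0.4753, -0.3129, 0.1738]
tcp_rot: [0.997, -0.079, -0.001, -0.001]
contact_force: [1.2, 0.3, -5.3]
opening: 0.153
time: 17.85
eef_pos: [0.4764, -0.314, 0.1768]
tcp_rot: [0.997, -0.079, 0.001, 0.001]
contact_force: [-1.3, -0.2, -5.6]
opening: 0.15
18.0 [ 0.47611215 -0.31363978  0.17621732] [ 0.10486336  0.63353137 -5.89369059] [ 9.96861011e-01 -7.91711498e-02  1.89737602e-04  1.35250225e-04]
```

View pics/w10.png

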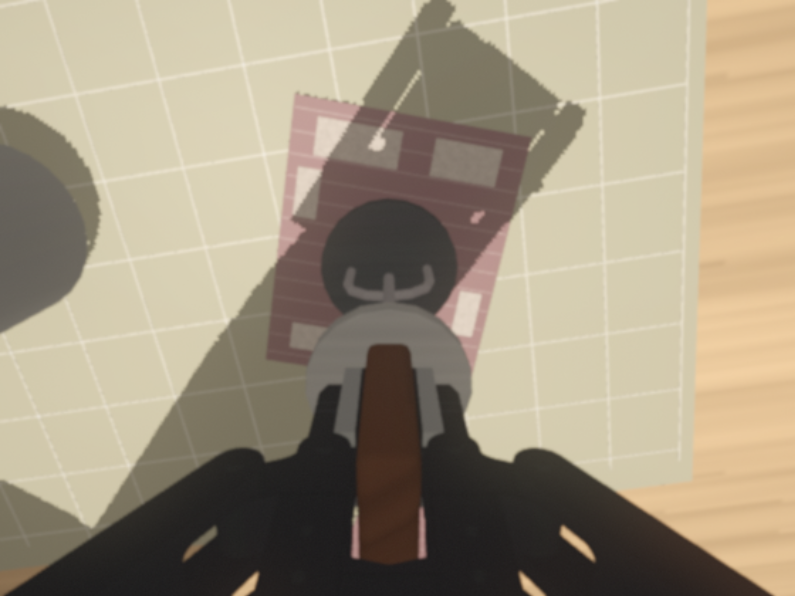

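View pics/s10.png

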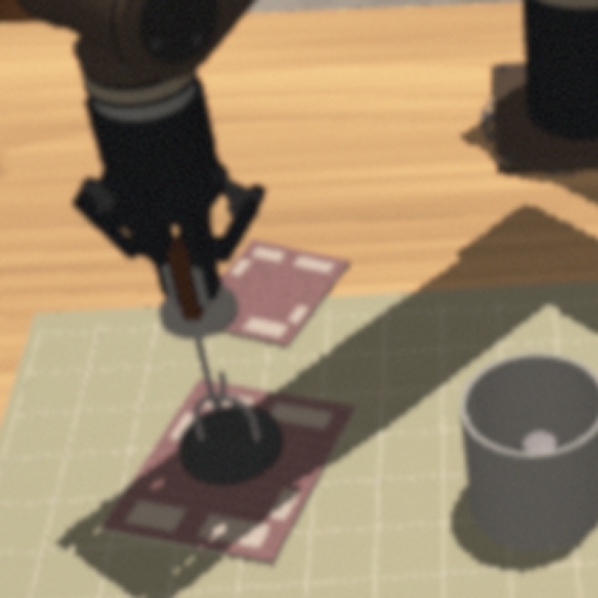

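View pics/t10.png

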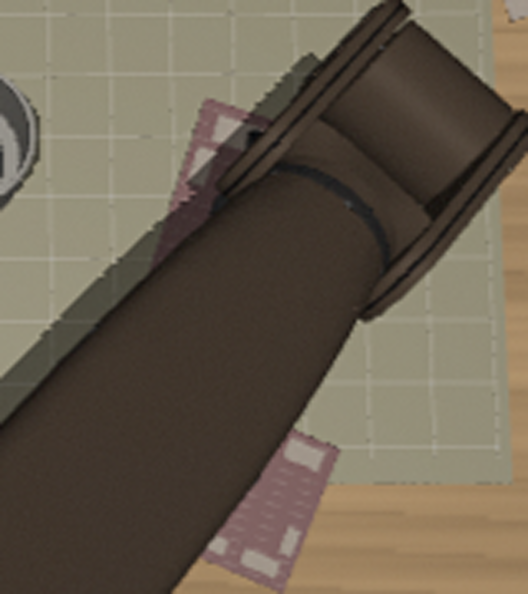

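```bash
python3 - <<'E'
from h import *
np.set_printoptions(precision=4,suppress=True)
w=shot('wrist');s=telemetry.get_state(); Rt=R.from_quat(s['tcp_rot']); print(s['eef_pos'],s['time'])
C=lambda x,y,z: Rt.inv().apply(atz(w,(y+.5)/1.42-.5,(x+.5)/1.42-.5,z)-s['eef_pos'])
a,b,c=[C(*q,.005) for q in [(295,93),(531,138),(267,360)]]
print(np.linalg.norm(a-b),np.linalg.norm(a-c),'ctr',(b+c)/2)
z=s['eef_pos'][2]-.144
print('disc',C(321,262,z),C(457,262,z),C(389,199,z))
E
```

```text
[ 0.4761 -0.3136  0.1761] 18.05
0.1389211560707161 0.17020073933431107 ctr [0.0006 0.0013 0.1711]
disc [ 0.0045 -0.0385  0.144 ] [0.0045 0.0399 0.144 ] [0.0406 0.0007 0.144 ]
```

```bash
python3 -m crank '[[0,0,0.03,0,0,0,0],[0,0,0.06,0,0,0,0],[0,0,0.075,0,0,0,0],[0,0,0.09,0,0,0,0],[0,0,0.1,0,0,0,0],[0,0,0.11,0,0,0,0],[0,0,0.13,0,0,0,0],[0,0,0.16,0,0,0,0],[0,0,0.2,0,0,0,0],[0,0,0.23,0,0,0,0],[0,0,0.25,0,0,0,0],[0,0,0.25,0,0,0,0]]'
python3 look.py 11
```

```text
time: 19.25
eef_pos: [0.4757, -0.3133, 0.1375]
tcp_rot: [0.997, -0.079, -0.001, -0.0]
contact_force: [0.4, 0.0, -1.7]
opening: 0.154
19.4 [ 0.47615384 -0.3136928   0.13847035] [ 0.6937927   0.26376492 -0.84249331] [ 9.96862008e-01 -7.91587840e-02  1.23931955e-04  9.32251350e-05]
```

View pics/w11.png

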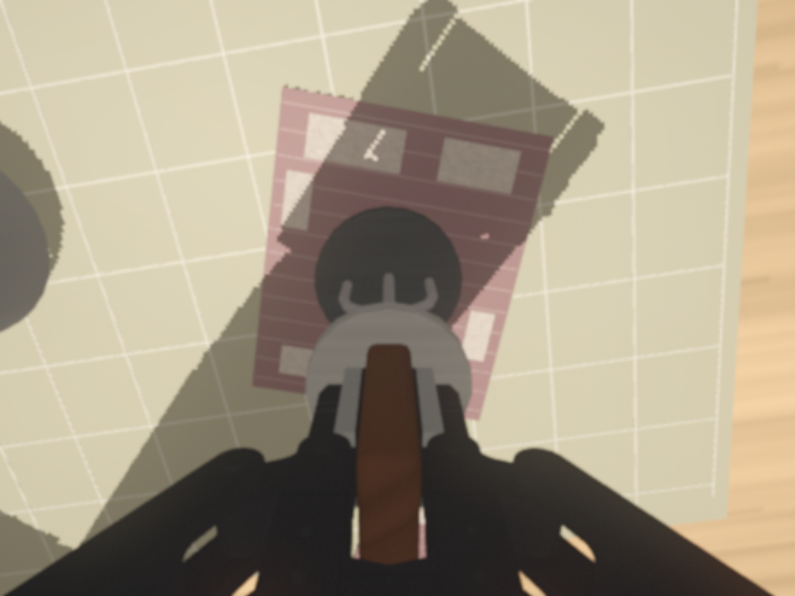

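View pics/s11.png

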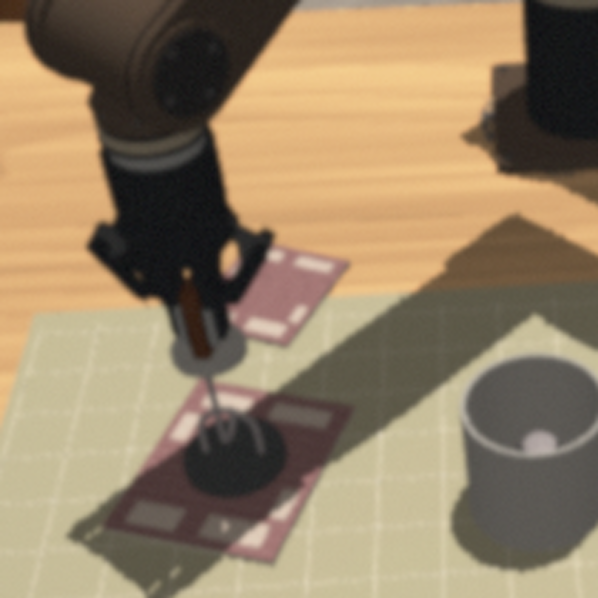

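```bash
python3 -m crank '[[0.03,0,0,0,0,0,0],[0.06,0,0,0,0,0,0],[0.09,0,0,0,0,0,0],[0.12,0,0,0,0,0,0],[0.15,0,0,0,0,0,0],[0.18,0,0,0,0,0,0],[0.18,0,0,0,0,0,0]]'
python3 look.py 12
```

```text
time: 20.1
eef_pos: [0.5033, -0.318, 0.1384]
tcp_rot: [0.997, -0.079, 0.0, 0.0]
contact_force: [-0.4, -1.0, -1.0]
opening: 0.157
20.25 [ 0.50260199 -0.31779753  0.13819539] [-0.47774369  0.38876327 -1.97225072] [ 9.96861786e-01 -7.91614993e-02 -1.68770464e-04 -9.40765414e-05]
```

View pics/w12.png

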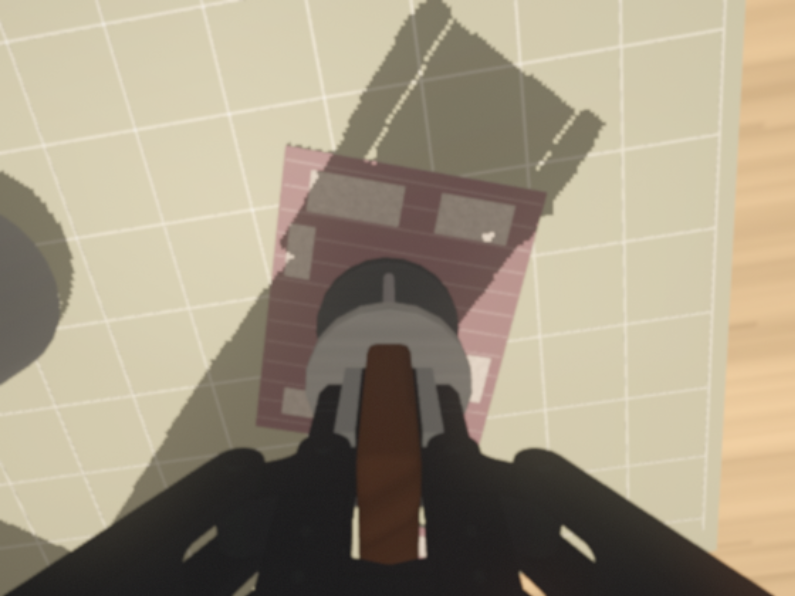

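View pics/s12.png

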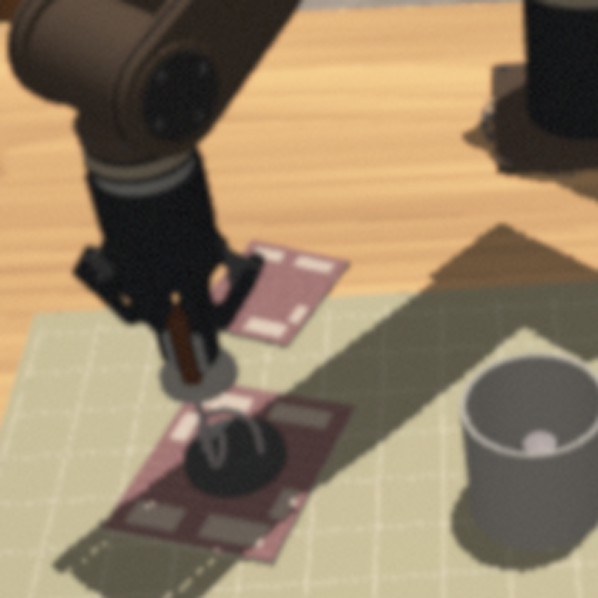

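```bash
python3 -m crank '[[0,0,-0.03,0,0,0,0],[0,0,-0.06,0,0,0,0],[0,0,-0.1,0,0,0,0],[0,0,-0.14,0,0,0,0],[0,0,-0.18,0,0,0,0],[0,0,-0.22,0,0,0,0],[0,0,-0.22,0,0,0,0]]'
python3 look.py 13
```

```text
time: 20.95
eef_pos: [0.5033, -0.3184, 0.1729]
tcp_rot: [0.997, -0.079, 0.001, 0.001]
contact_force: [0.5, -1.2, -2.3]
opening: 0.151
21.1 [ 0.50257383 -0.31774297  0.17116307] [-0.98844699 -0.11020334 -1.51882962] [ 9.96860242e-01 -7.91809625e-02 -1.35429624e-04 -1.17546803e-04]
```

View pics/s13.png

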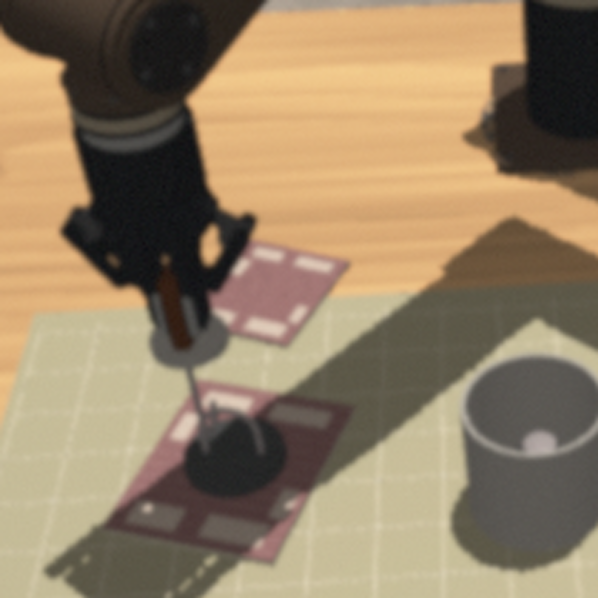

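```bash
python3 -m crank '[[0,0,-0.15,0,0,0,0],[0,0,-0.4,0,0,0,0],[0,0,-0.65,0,0,0,0],[0,0,-0.85,0,0,0,0],[0,0,-0.92,0,0,0,0]]'
python3 -m crank '[[-0.03,-0.1,0,0,0,0,0],[-0.06,-0.25,0,0,0,0,0],[-0.11,-0.45,0,0,0,0,0],[-0.16,-0.65,0,0,0,0,0],[-0.2,-0.83,0,0,0,0,0],[-0.245,-1,0,0,0,0,0]]'
python3 -m crank '[[-0.05,-0.2,0,0,0,0,0],[-0.1,-0.4,0,0,0,0,0],[-0.15,-0.6,0,0,0,0,0],[-0.2,-0.8,0,0,0,0,0],[-0.245,-1,0,0,0,0,0]]'
python3 -m crank '[[-0.05,-0.2,0,0,0,0,0],[-0.1,-0.4,0,0,0,0,0],[-0.15,-0.6,0,0,0,0,0],[-0.2,-0.8,0,0,0,0,0],[-0.245,-1,0,0,0,0,0],[-0.245,-1,0,0,0,0,0]]'
python3 -m crank '[[-0.05,-0.1,0,0,0,-0.04,0],[-0.1,-0.25,0,0,0,-0.1,0],[-0.14,-0.4,0,0,0,-0.16,0],[-0.16,-0.5,0,0,0,-0.21,0],[-0.18,-0.6,0,0,0,-0.239,0],[-0.18,-0.6,0,0,0,-0.239,0],[-0.18,-0.6,0,0,0,-0.239,0]]'
python3 - <<'E'
from h import *
p=shot('wrist','wrist14'); a=p['pixels'][:,:,::-1]
cv2.imwrite('pics/w14.png',cv2.resize(a,None,fx=1.42,fy=1.42))
p=shot('top','top14');p=shot('scene','scene14')
s=telemetry.get_state(); print(s['eef_pos'],s['tcp_rot'])
E
```

```text
time: 21.6
eef_pos: [0.5037, -0.3187, 0.3135]
tcp_rot: [0.997, -0.079, 0.003, 0.002]
contact_force: [1.1, -0.7, -1.3]
opening: 0.15
time: 22.2
eef_pos: [0.4884, -0.1602, 0.306]
tcp_rot: [0.997, -0.079, -0.002, -0.002]
contact_force: [-0.0, 1.3, -0.9]
opening: 0.152
time: 22.7
eef_pos: [0.4751, -0.0069, 0.3061]
tcp_rot: [0.997, -0.079, -0.003, -0.001]
contact_force: [0.8, 0.3, -1.9]
opening: 0.153
time: 23.3
eef_pos: [0.4618, 0.1477, 0.3062]
tcp_rot: [0.997, -0.076, -0.003, -0.0]
contact_force: [-0.5, -0.2, -2.0]
opening: 0.154
time: 24.0
eef_pos: [0.4517, 0.2369, 0.3083]
tcp_rot: [0.994, 0.108, -0.001, 0.0]
contact_force: [-0.2, -1.0, -1.6]
opening: 0.153
[0.45235558 0.2364198  0.30906184] [ 9.94195823e-01  1.07585210e-01 -2.24735731e-04  1.96440127e-04]
```

View pics/w14.png

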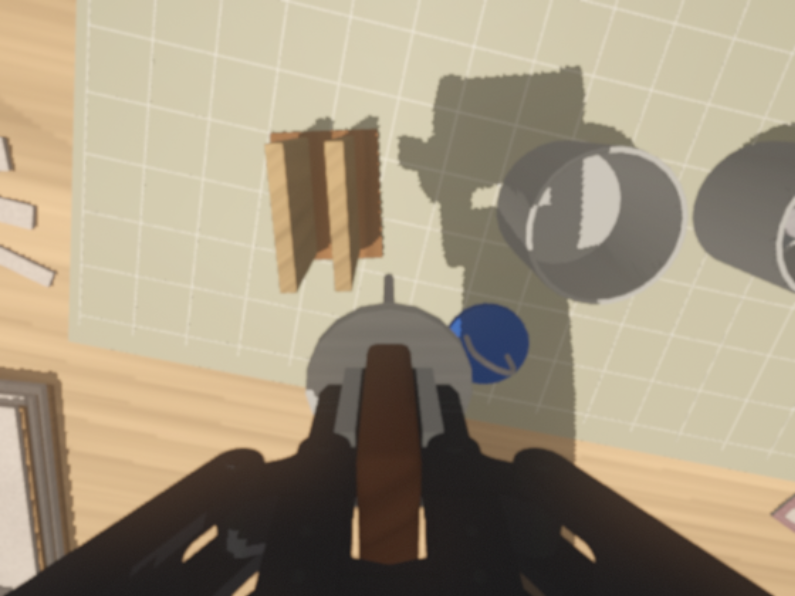

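View pics/top14.png

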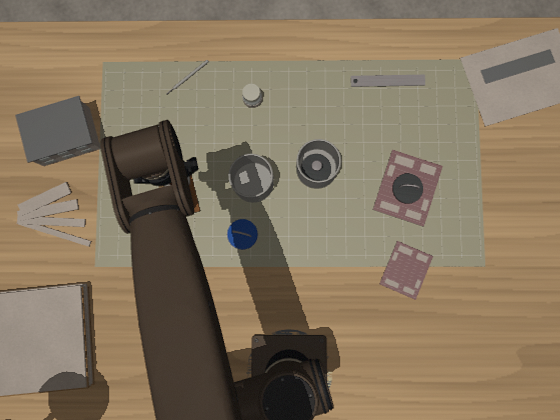

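View pics/scene14.png

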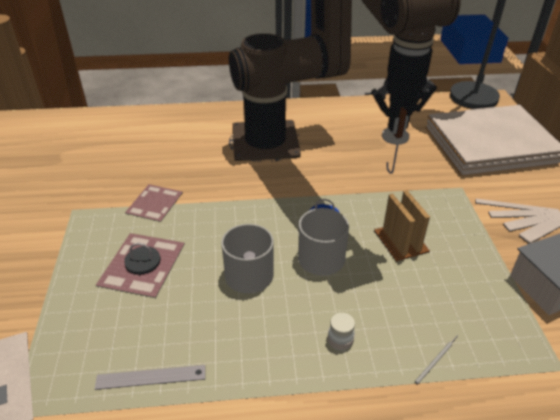

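```bash
python3 - <<'E'
from h import *
np.set_printoptions(precision=4,suppress=True)
w=shot('wrist');s=telemetry.get_state(); Rt=R.from_quat(s['tcp_rot']); print(s['eef_pos'],s['time'])
C=lambda x,y,z: Rt.inv().apply(atz(w,(y+.5)/1.42-.5,(x+.5)/1.42-.5,z)-s['eef_pos'])
# inner/outer edges of both cheeks
Q=[C(*q,.115) for q in [(274,143),(334,141),(288,291),(343,291)]]
for q in Q: print(q)
f=(Q[0]+Q[1])/2;n=(Q[2]+Q[3])/2; print('len',np.linalg.norm(f-n),'c',(f+n)/2,'yaw in tool',np.degrees(np.arctan2(*(f-n)[[1,0]])))
t=np.r_[.4505,.290,s['eef_pos'][2]]; print('old grasp',Rt.inv().apply(t-s['eef_pos']))
E
```

```text
[0.4525 0.2364 0.3092] 24.2
[ 0.0681 -0.0715  0.1942]
[ 0.0693 -0.0337  0.1942]
[-0.0301 -0.0687  0.1942]
[-0.0301 -0.0307  0.1942]
len 0.09883538029701054 c [ 0.0193 -0.0511  0.1942] yaw in tool -1.6448401696738748
old grasp [ 0.0095 -0.0528 -0.    ]
```

```bash
python3 -m crank '[[0.03,-0.1,0,0,0,0,0],[0.07,-0.25,0,0,0,0,0],[0.1,-0.345,0,0,0,0,0],[0.1,-0.345,0,0,0,0,0],[0.1,-0.345,0.15,0,0,0,0],[0.1,-0.345,0.27,0,0,0,0],[0.1,-0.345,0.27,0,0,0,0],[0.1,-0.345,0.27,0,0,0,0]]'
python3 - <<'E'
from h import *
p=shot('wrist','wrist15'); a=p['pixels'][:,:,::-1]
cv2.imwrite('pics/w15.png',cv2.resize(a,None,fx=1.42,fy=1.42))
p=shot('scene','scene15'); a=p['pixels'][:,:,::-1]
cv2.imwrite('pics/s15.png',cv2.resize(a[80:280,320:480],None,fx=3,fy=3,interpolation=cv2.INTER_CUBIC))
s=telemetry.get_state(); print(s['eef_pos'],s['tcp_rot'])
E
```

```text
time: 25.0
eef_pos: [0.4559, 0.2906, 0.2689]
tcp_rot: [0.994, 0.108, -0.0, 0.0]
contact_force: [0.1, 0.6, -0.5]
opening: 0.153
[0.45659882 0.29087149 0.27032202] [ 9.94139726e-01  1.08096884e-01  1.09970638e-03 -2.44756476e-04]
```

View pics/w15.png

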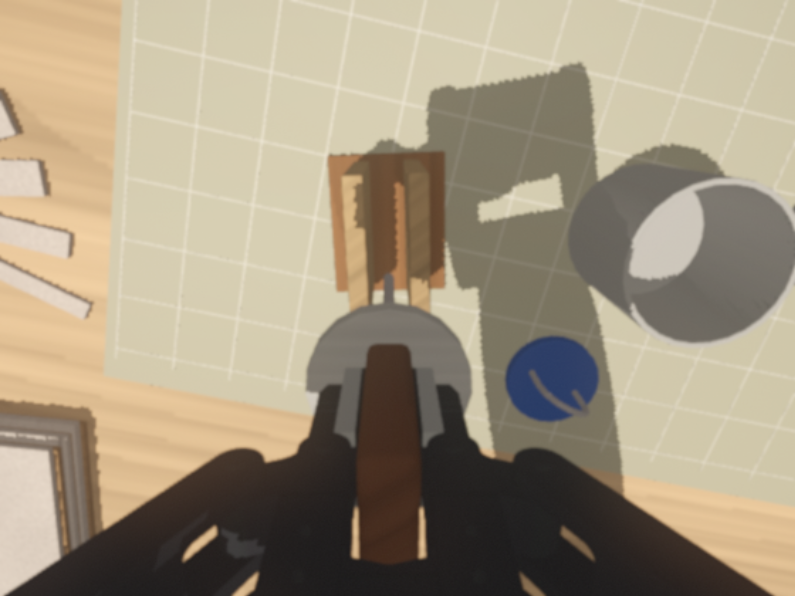

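View pics/s15.png

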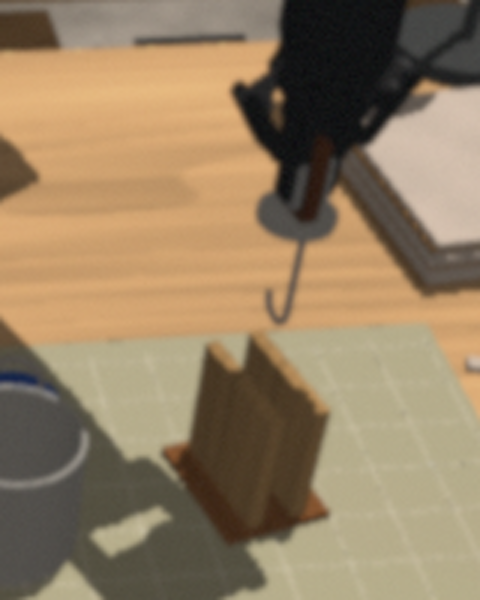

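```bash
python3 -m crank '[[0,0,0.08,0,0,0,0],[0,0,0.2,0,0,0,0],[0,0,0.32,0,0,0,0],[0,0,0.44,0,0,0,0],[0,0,0.56,0,0,0,0],[0,0,0.68,0,0,0,0],[0,0,0.78,0,0,0,0],[0,0,0.85,0,0,0,0],[0,0,0.89,0,0,0,0],[0,0,0.905,0,0,0,0],[0,0,0.905,0,0,0,0]]'
python3 - <<'E'
from h import *
p=shot('wrist','wrist16'); a=p['pixels'][:,:,::-1]
cv2.imwrite('pics/w16.png',cv2.resize(a,None,fx=1.42,fy=1.42))
p=shot('scene','scene16'); a=p['pixels'][:,:,::-1]
cv2.imwrite('pics/s16.png',cv2.resize(a[80:280,320:480],None,fx=3,fy=3,interpolation=cv2.INTER_CUBIC))
s=telemetry.get_state(); print(s['eef_pos'],s['contact_force'])
E
```

```text
time: 26.2
eef_pos: [0.4562, 0.2909, 0.1333]
tcp_rot: [0.994, 0.108, 0.0, -0.0]
contact_force: [-0.1, 0.2, -1.4]
opening: 0.152
[0.45650682 0.29104005 0.13396201] [-0.70687973  0.52544617 -0.90275906]
```

View pics/s16.png

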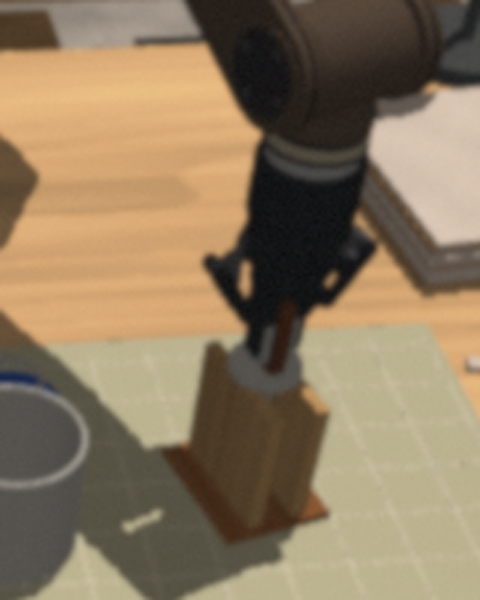

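View pics/w16.png

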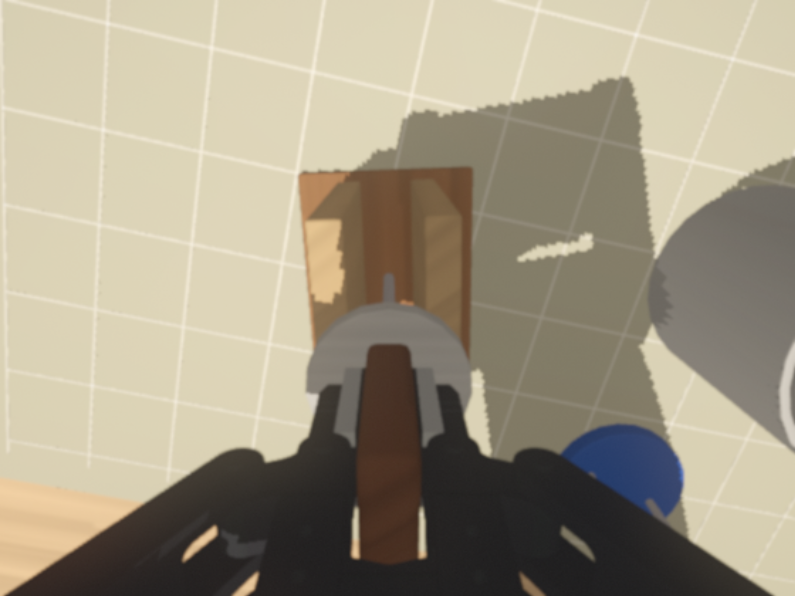

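```bash
python3 -m crank '[[0,0,0.005,0,0,0,0],[0,0,0.01,0,0,0,0],[0,0,0.015,0,0,0,0],[0,0,0.015,0,0,0,0]]'
```

```text
time: 26.7
eef_pos: [0.4562, 0.291, 0.1316]
tcp_rot: [0.994, 0.108, 0.0, -0.0]
contact_force: [-1.9, -0.3, 2.8]
opening: 0.151
```

Touching (load gone, a few N upward). Release, then rise.

```bash
python3 -m crank '[[0,0,0,0,0,0,0.2],[0,0,0,0,0,0,0.3],[0,0,0,0,0,0,0.5],[0,0,0,0,0,0,0.8],[0,0,0,0,0,0,1],[0,0,0,0,0,0,1],[0,0,0,0,0,0,1],[0,0,0,0,0,0,1]]'
python3 -m crank '[[0,0,-0.1,0,0,0,1],[0,0,-0.3,0,0,0,1],[0,0,-0.55,0,0,0,1],[0,0,-0.8,0,0,0,1],[0,0,-1,0,0,0,1],[0,0,-1,0,0,0,1]]'
python3 -m crank '[[0,0.2,-0.1,0,0,0,1],[0,0.5,-0.1,0,0,0,1],[0.1,0.8,-0.1,0,0,0,1],[0.2,1,-0.1,0,0,0,1],[0.2,1,-0.1,0,0,0,1]]'
python3 -m crank '[[0.2,0.3,0,0,0,0,1],[0.2,0.6,0,0,0,0,1],[0.2,1,0,0,0,0,1],[0.2,1,0,0,0,0,1],[0.2,1,0,0,0,0,1]]'
python3 - <<'E'
from h import *
np.set_printoptions(precision=4,suppress=True)
s=telemetry.get_state(); print(s['time'],s['eef_pos'])
p=shot('scene','scene17'); a=p['pixels'][:,:,::-1]
cv2.imwrite('pics/s17.png',np.hstack([cv2.resize(a[150:270,360:450],(390,520),interpolation=cv2.INTER_CUBIC),cv2.resize(a[220:305,85:195],(400,520),interpolation=cv2.INTER_CUBIC)]))
p=shot('top','top17'); a=p['pixels'][:,:,::-1]
cv2.imwrite('pics/t17.png',np.hstack([cv2.resize(a[150:230,140:220],(390,390),interpolation=cv2.INTER_CUBIC),cv2.resize(a[145:231,365:451],(390,390),interpolation=cv2.INTER_CUBIC)]))
E
```

```text
time: 27.5
eef_pos: [0.4559, 0.2908, 0.1308]
tcp_rot: [0.994, 0.108, 0.0, -0.0]
contact_force: [0.3, -0.2, 0.8]
opening: 0.995
time: 28.1
eef_pos: [0.4584, 0.2919, 0.2885]
tcp_rot: [0.994, 0.108, 0.006, -0.002]
contact_force: [0.2, -0.1, 0.5]
opening: 0.998
time: 28.6
eef_pos: [0.5189, 0.1477, 0.2954]
tcp_rot: [0.994, 0.106, -0.0, 0.001]
contact_force: [-0.3, 0.2, 0.7]
opening: 1.002
time: 29.1
eef_pos: [0.5789, 0.01, 0.2953]
tcp_rot: [0.994, 0.107, -0.001, -0.0]
contact_force: [-0.1, 0.6, 0.9]
opening: 1.005
29.1 [0.5789 0.01   0.2953]
```

View pics/s17.png

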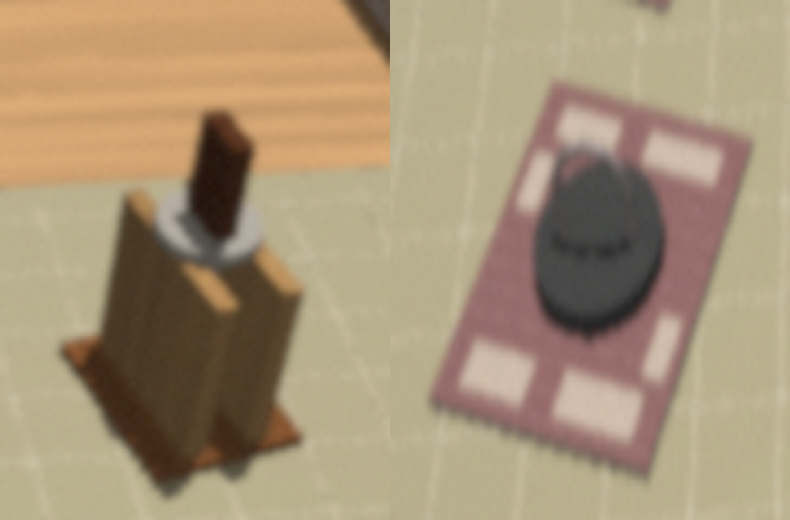

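View pics/t17.png

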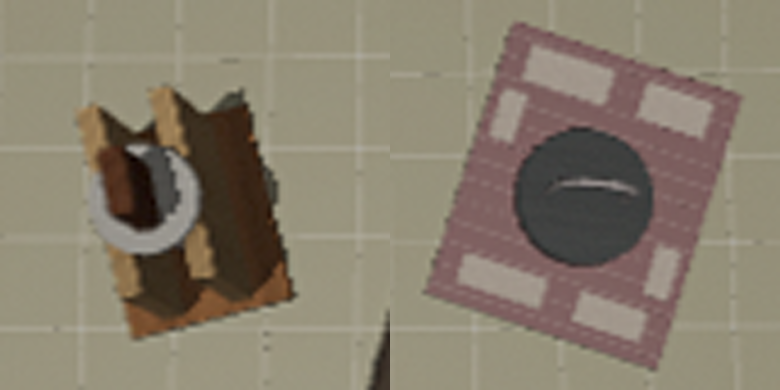

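View pics/scene17.png

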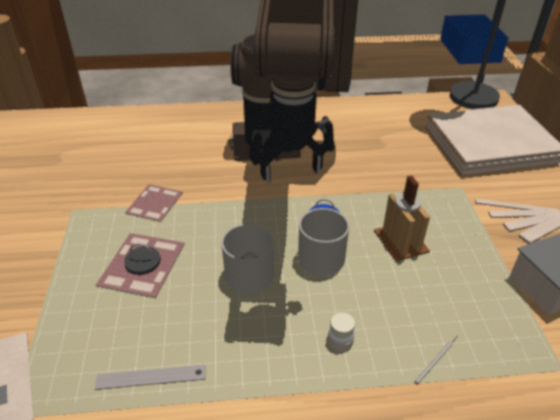

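```bash
python3 -c "
from plant import ticket
print(ticket.sign_off())"
```

```text
the job is handed in; nothing more can be done
None
```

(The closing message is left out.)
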